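# Bolt down a plate compactor's exciter and hold its eccentric shaft heavy side down

## Task

Drop the two loose bolts from the wooden block, one at a time, into the two empty bolt holes of the yellow exciter, all the way home. Only then take the black handle of its crank and turn the shaft by hand to find by feel which side of it is heavy: the eccentric weight inside cannot be seen. Finish still gripping the handle, with the heavy side hanging straight down and the crank at rest, ready for its timing mark; leave the flywheel, piston and oil bottle where they are.

Things in the scene. Friction and masses are not known exactly. Their poses are not given: they have to be found in the camera images.
- exciter: Exciter of a plate compactor, fixed: yellow housing lying level on two rails on a 260 x 210 mm plate. Origin: centre of the plate's underside, on the bench; z up. The shaft lies along its y axis, 120 mm up, and comes out on the -y side, where the crank is. Housing 172 mm high, 174 mm long, 104 mm thick. Yellow flange level, top 105 mm up; the two holes on its +x side have their bolts.
- bore_left (a point): Centre of the mouth, in the flange's top face, of the empty bolt hole at exciter x -80, y +55 mm. Vertical hole, 15 mm wide, slightly countersunk, 63 mm deep. The housing's side is 34 mm away towards exciter +x.
- bore_right (a point): Mouth of the other empty bolt hole, at exciter x -80, y -55 mm; the same otherwise.
- bolt_a_mid (a point): Loose bolt, upright: shank 12 mm thick, 45 mm long, bevelled tip; round black head 18 mm wide, 12 mm high; 65 g. Point on its axis half-way up, 28.5 mm below the top of the head and 16.5 mm below the head's underside. It hangs in the block, head resting on the block's top. Home, the head's underside lies on the flange, this point 16.5 mm below the hole's mouth.
- bolt_b_mid (a point): The other loose bolt, just the same; either bolt may go into either hole.
- bolt_block: Wooden block with four bolt holes, 100 (x) x 124 (y) x 56 mm high, fixed. Origin: centre of its underside. The bolts hang in the two holes on its own -x side, 64 mm apart along its y; the other two holes are empty.
- shaft_axis (a point): Point on the shaft's axis, beside the housing, level with the handle's middle: exciter x 0, y -182, z 120 mm. It stays put; its axes are the exciter's, so the handle goes round its y axis, in its x-z plane. New seals brake the shaft with a steady 0.31 N m either way (6 N at the handle): it stays wherever it is left and does not swing down of itself.
- grip_mid (a point): On the axis of the black crank handle, a level cylinder 24 mm thick along exciter y. It goes round shaft_axis at 50 mm radius, full turns either way. The sleeve spins freely on its pin, so a hand can keep its attitude. Crank arm and hub begin 66 mm from this point towards the housing; the handle ends 38 mm the other way. The pull of the eccentric is told under cover_mid.
- cover_mid (a point): Centre of the housing's end cover on the crank side (exciter y -87, z 120 mm). Behind it turns the eccentric, unseen: its heavy side pulls down with 0.22 to 0.28 N m when level with the shaft (4.4 to 5.7 N at the handle), so the handle goes hard while it rises and easily while it sinks. The crank is balanced, clamped on at any angle. At first the heavy side points anywhere but down.
- flywheel_mid (a point): Bystander: finned aluminium flywheel, 104 mm wide, 30 mm high, lying flat; point at its centre half-way up.
- piston_mid (a point): Bystander: steel-grey piston 44 mm wide, 44 mm high, standing; point at its centre.
- oil_bottle_mid (a point): Bystander: orange oil bottle 60 mm wide, 150 mm high, standing; point at its centre.
Mind the look-alikes: they are no part of the job. Several things look just like the bolt_block: the one meant starts farthest to the robot's right.

How it is judged:
By the outcome, as a careful person would: the job done as asked, in the order asked, and still so for the second after the job is handed in, while the arm keeps its last pose, push and grip.
It also fails if it takes over 72 s, if anything falls off the work surface, if the arm or the gripper's body presses on something with over 40 N, if the wrist force passes 120 N, or if a joint passes its speed limit or range.

## Robot

A 6-joint arm with a two-finger parallel gripper is mounted at the origin on the work surface. World frame = base frame: x ahead of the robot, y to its left, z up, the work surface at z = 0. Lengths are in m, angles in rad, forces in N, time in s.
With the tool pointing down it reaches from about 0.35 to 0.775 m from the base axis. Payload 5.5 kg.
Tool frame: the origin (TCP) lies between the finger pads; the fingertips stand 11 mm ahead of it and the grasp point (between the pads) lies 8 mm behind it (tips_ahead is the distance from the TCP to the fingertips, in m); z points along the fingers, y is the line along which they close (so a half turn about z gives the same grasp; the last joint's range is limited). The gripper opens to 85 mm and grips with 20 to 120 N. Pads are 22 mm wide; open, the fingers measure 114 mm over their backs; the gripper's body (76 mm by 85 mm) begins 54 mm behind the grasp point. The pads swing forward as they close: fully open they stand 13 mm farther back than shut.
Start: joints at [1.012, 0.313, 0.046, 1.304, 0, 1.431], TCP at [0.234, 0.525, 0.242] pointing down, gripper open.
Joint ranges: [-2.76, 2.76], [-0.86, 1.69], [-1.03, 1.26], [-2.2, 2.34], [-1.47, 1.5], [-3.14, 3.14]. Speed limits (rad/s): [2.57, 2.57, 3.14, 3.14, 3.14, 3.14].

## Interface

Orientations are given as a unit quaternion [w, x, y, z].
In Python, from workcell import * gives the robot as it stands. The module is installed in compiled form; this text tells all that it offers.
- The arm moves only by the tool jog_arm, never from a script. Its argument "moves" is a list of rows, each an object with "fingers": the closure, from 0 (fully open) to 1 (shut); "slide": the shift along the tool's x, y, z in mm, a list of three; "angular": the turn, a rotation vector about the tool's x, y, z in degrees, a list of three. A call has 1 to 10 rows; each row is the pose to reach, as a shift and turn from the pose commanded when the call began, along the tool's axes at that moment; what a row does not reach only later rows make up. A row lasts 1/12 s, in which the tool goes at most 41.7 mm and 7.16 degrees, less where a joint would pass 70% of its speed; a pose out of reach is approached as far as the arm can. A call with a gripper value outside its range is refused whole. The fingers move at their own pace and stop on an object; "squeeze" is the grip in N (left out, the last holds). Time passes only in rows, so rows that repeat a pose let the fingers close. It gives the time, the measured TCP pose, the force, the opening and the grip force at its end, in the units of the state.
- get_state(): the state, without advancing time (a new reading comes with each control period).
- read_camera(name): name is "scene" or "top"; returns a dict with "color" (420x560x3 uint8, red, green, blue), "fovy" (degrees; the focal length in pixels is half the picture's height over the tangent of half this angle, whatever the lens; pixels are square), "cx", "cy" (the principal point, pixels), "world_from_camera" (4x4, takes a point from camera to world coordinates). Camera axes: x right, y down, z forward; pixel columns grow to the right and rows downward; lengths in m; the calibration is good to about 2 mm. A picture is of the moment at which its call begins. There is no depth.
- hand_in(): hands the job in; it is judged then, once.
Trained networks look in a picture, given as the dict that the camera call returned (one of the last four; its "shot" number tells which), for a name from the list of things; names that differ only in an ending like _2 or _b are one class to them, and where a whole thing is asked for, a point or a joint stands for the part that bears it (a point fixed in the world has none). Each returns a list of dicts, best first, with "p" (0 to 1); they miss things now and then, are a little off and sometimes report something else, mostly with a low value. They report only what shows in the picture. A call takes as long as a camera call. They do not tell look-alikes from the thing itself.
- look_for(target, picture): "point" ([column, row] in pixels, amid what is visible of it).
- tip_of(target, picture): "point" ([column, row] in pixels: a listed point, or the origin of a listed thing).
The state is a dict: "clock": time; "joint_pos": joint angles; "qvel": joint speeds; "tau": joint torques, N m; "tcp_pos": TCP position; "orientation": TCP orientation; "wrist_force": force on the tool from outside, world axes, zero at the start; "ft_torque": the same for the moment, N m; "finger_gap": finger opening in m; "grip_force": force on a finger pad.
Only numpy, scipy, OpenCV 4.12 (cv2) and the standard library are available. Lean on these libraries where they do the work, as an engineer would, in place of code of your own. Each camera call takes 0.05 s, during which the arm holds its last target. There are 200 camera calls.

## Working session

There is one attempt and no reset: what is moved stays moved. The work goes in short steps, Python scripts to look and compute and a tool call to move; the robot and the scene stay as the last step left them, time stands still between calls to the robot, and variables do not carry over. Pictures are saved under pics/ and viewed, at most 10 in all, crops included, and the job is handed in when it is done.

Besides the shell and the picture viewer there is one more tool, called after "Request:" as name(argument=value, ...), one argument or row to a line, values as JSON. jog_arm: Moves the arm, as the interface text tells. Its arguments: {"type":"object","properties":{"moves":{"type":"array","items":{"type":"object","properties":{"fingers":{"type":"number"},"slide":{"type":"array","items":{"type":"number"}},"angular":{"type":"array","items":{"type":"number"}}}}},"squeeze":{"type":"number"}},"required":["moves"]}

```bash
mkdir -p pics; cat > h.py <<'E'
from workcell import *
import numpy as np, cv2
from scipy.spatial.transform import Rotation as R
def K(p):
    h,w=p["color"].shape[:2]; f=h/2/np.tan(np.radians(p["fovy"])/2); return f,p["cx"],p["cy"]
def ray(p,px):
    f,cx,cy=K(p); T=np.array(p["world_from_camera"]); d=T[:3,:3]@np.array([(px[0]-cx)/f,(px[1]-cy)/f,1]); return T[:3,3],d/np.linalg.norm(d)
def atz(p,px,z):
    o,d=ray(p,px); return o+d*(z-o[2])/d[2]
def proj(p,X):
    f,cx,cy=K(p); T=np.array(p["world_from_camera"]); c=T[:3,:3].T@(np.array(X)-T[:3,3]); return np.array([cx+f*c[0]/c[2],cy+f*c[1]/c[2]])
def tri(obs):
    A=np.zeros((3,3));b=np.zeros(3)
    for p,px in obs:
        o,d=ray(p,px);M=np.eye(3)-np.outer(d,d);A+=M;b+=M@o
    return np.linalg.solve(A,b)
def save(p,n): cv2.imwrite("pics/"+n,cv2.cvtColor(p["color"],cv2.COLOR_RGB2BGR))
def Rt():
    s=get_state(); q=s["orientation"]; return np.array(s["tcp_pos"]),R.from_quat([q[1],q[2],q[3],q[0]])
E
python3 - <<'E'
from h import *
np.set_printoptions(precision=4,suppress=True)
P={n:read_camera(n) for n in("scene","top")}
for n in P:
    save(P[n],n+"0.png"); print(n,P[n]["fovy"],np.array(P[n]["world_from_camera"])[:3].round(3).tolist())
    for t in["exciter","bore_left","bore_right","bolt_a_mid","bolt_block","shaft_axis","grip_mid","cover_mid","flywheel_mid","piston_mid","oil_bottle_mid"]:
        print(t,[(np.round(d["point"],1).tolist(),round(d["p"],2)) for d in tip_of(t,P[n])][:6])
s=get_state();print(s)
E
```

```text
scene 53.93682220299935 [[0.452, 0.497, -0.741, 1.466], [0.892, -0.269, 0.364, -0.329], [-0.018, -0.825, -0.564, 0.88]]
exciter [([259.2, 271.7], 0.98)]
bore_left [([269.4, 227.3], 0.56)]
bore_right [([236.7, 232.2], 0.78)]
bolt_a_mid [([333.1, 212.4], 0.49)]
bolt_block [([361.1, 206.0], 0.94), ([324.4, 186.3], 0.94), ([324.2, 226.9], 0.71), ([391.2, 190.2], 0.64), ([236.3, 233.7], 0.47)]
shaft_axis [([200.3, 254.9], 0.87)]
grip_mid [([199.4, 264.8], 0.6), ([135.9, 260.0], 0.5)]
cover_mid [([230.7, 248.3], 0.84), ([311.5, 210.9], 0.19)]
flywheel_mid [([147.0, 333.8], 0.76)]
piston_mid [([136.1, 257.9], 0.73)]
oil_bottle_mid [([95.7, 285.7], 0.73)]
top 45.46996814253985 [[0.004, -0.986, 0.166, 0.267], [-1.0, -0.004, 0.001, 0.174], [-0.0, -0.166, -0.986, 1.496]]
exciter [([330.5, 186.5], 0.63)]
bore_left [([309.5, 194.2], 0.81)]
bore_right [([351.5, 204.5], 0.77)]
bolt_a_mid [([218.4, 223.5], 0.6)]
bolt_block [([231.2, 215.9], 0.92), ([181.9, 288.6], 0.71), ([167.8, 225.4], 0.65), ([108.6, 240.4], 0.61)]
shaft_axis [([399.3, 182.8], 0.96)]
grip_mid [([394.1, 188.2], 0.53)]
cover_mid [([366.6, 175.8], 0.57)]
flywheel_mid [([450.9, 153.9], 0.75)]
piston_mid [([446.3, 248.4], 0.74)]
oil_bottle_mid [([491.2, 208.2], 0.68)]
{'clock': 1.2, 'joint_pos': array([ 1.0124,  0.3132,  0.0461,  1.3036, -0.    ,  1.4312]), 'qvel': array([ 0.0002,  0.0006, -0.0009,  0.0006, -0.0005,  0.0001]), 'tau': array([ -0.0012, -48.0477,  29.8814,   0.0004,  -0.0001,  -0.    ]), 'tcp_pos': array([0.2339, 0.5253, 0.2423]), 'orientation': array([0.    , 0.2079, 0.9782, 0.    ]), 'wrist_force': array([ 0.3366, -1.6101, -0.4147]), 'ft_torque': array([-0.0555, -0.0143, -0.0239]), 'grip_force': 0.0, 'finger_gap': 0.08540015357757987}
```

```bash
python3 -c "
import cv2
for n in('scene','top'):
    a=cv2.imread(f'pics/{n}0.png');cv2.imwrite(f'pics/{n}0b.png',cv2.resize(a,(800,600),interpolation=cv2.INTER_CUBIC))"
```

```text
(no output)
```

View pics/scene0b.png

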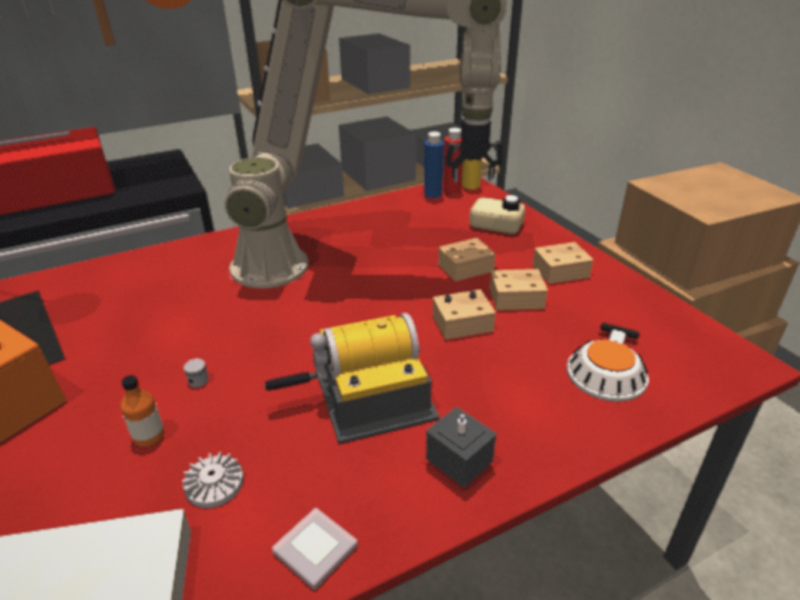

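View pics/top0b.png

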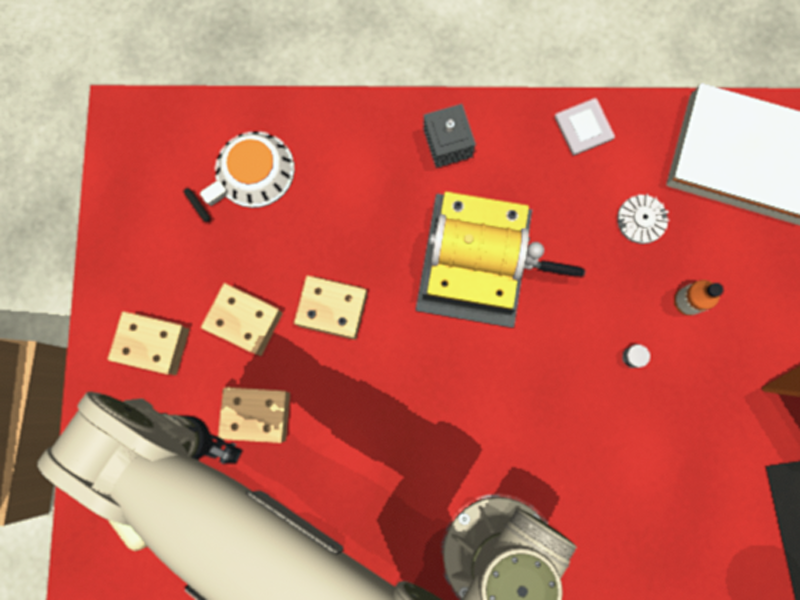

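The pictures (800x600 scale) show the target block with its two bolts: top view about (330,307), scene view about (463,313). The exciter is at (475,255) in the top view. Its empty holes are on the robot's side, and the crank handle points right (world -y). Next I'll refine the poses.

```bash
cat > m.py <<'E'
from h import *
from scipy.optimize import least_squares
np.set_printoptions(precision=4,suppress=True)
P={n:read_camera(n) for n in("scene","top")}
obs={"e":[],"b":[]}
W=lambda pose,l:np.array([pose[0]+np.cos(pose[2])*l[0]-np.sin(pose[2])*l[1],pose[1]+np.sin(pose[2])*l[0]+np.cos(pose[2])*l[1],l[2]])
def dark(p,guess,rad=6):
    g=p["color"].astype(float).max(2); x,y=np.round(guess).astype(int); s=g[y-rad:y+rad+1,x-rad:x+rad+1]
    w=np.clip(np.percentile(s,70)*0.75-s,0,None); yy,xx=np.mgrid[y-rad:y+rad+1,x-rad:x+rad+1]
    return np.array([(w*xx).sum(),(w*yy).sum()])/max(w.sum(),1e-6),(w>0).sum()
E
cat > m1.py <<'E'
from m import *
E0={"exciter":(0,0,0),"bore_left":(-.08,.055,.105),"bore_right":(-.08,-.055,.105),"shaft_axis":(0,-.182,.12),"cover_mid":(0,-.087,.12)}
ob=[]
for n,p in P.items():
    for t,l in E0.items():
        d=tip_of(t,p)
        if d: ob.append((p,l,np.array(d[0]["point"]),t,n))
f=lambda v:np.concatenate([proj(p,W(v,l))-px for p,l,px,_,_ in ob])
a=least_squares(f,[.5,.08,0],loss="soft_l1").x
print("exc net",a); 
for o,r in zip(ob,f(a).reshape(-1,2)):print(o[3],o[4],r)
t=P["top"]
def refine(a,feats,it=3):
    for _ in range(it):
        o2=[]
        for n,p in P.items():
            for l in feats:
                g=proj(p,W(a,l)); c,k=dark(p,g); 
                if k>2:o2.append((p,l,c))
        f=lambda v:np.concatenate([proj(p,W(v,l))-c for p,l,c in o2])
        a=least_squares(f,a,loss="soft_l1",f_scale=.5).x
    print(a);print(f(a).reshape(-1,2)); return a
e=refine(a,[(-.08,.055,.103),(-.08,-.055,.103),(.08,.055,.111),(.08,-.055,.111)])
bl=atz(t,[231.2,215.9],.0); print(bl)
b=least_squares(lambda v:np.concatenate([proj(P["top"],W(v,(0,0,0)))-[231.2,215.9],proj(P["scene"],W(v,(0,0,0)))-[324.2,226.9]]),[bl[0],bl[1],0.2]).x
# yaw from heads in top image (800 px view: 313,321 / 341,321)
h1,h2=[atz(t,np.array(q)*.7,.062) for q in((312,313),(340,321))]
print(h1,h2,np.linalg.norm(h1-h2)); d=h1-h2; b[2]=np.arctan2(d[1],d[0])-np.pi/2
print("blk",b)
b=refine(b,[(-.025,.032,.062),(-.025,-.032,.062)]) 
for l in[(-.025,.032,.0395),(-.025,-.032,.0395)]:print(W(b,l))
np.save("e.npy",e)
# overlay
ims=[]
for n,p in P.items():
    im=cv2.cvtColor(p["color"],cv2.COLOR_RGB2BGR);S=4;im=cv2.resize(im,None,fx=S,fy=S,interpolation=cv2.INTER_CUBIC)
    for v,ls in((e,[(-.08,.055,.105),(-.08,-.055,.105),(.08,.055,.117),(.08,-.055,.117),(0,-.182,.12),(.13,.105,0),(-.13,.105,0),(-.13,-.105,0),(.13,-.105,0)]),(b,[(-.025,.032,.068),(-.025,-.032,.068)]+[(x*.05,y*.062,.056) for x in(-1,1) for y in(-1,1)])):
        for l in ls:
            q=(proj(p,W(v,l))+.5)*S; cv2.circle(im,tuple(q.astype(int)),3,(255,0,255),-1)
    c=((proj(p,W(e,(0,0,.1)))+proj(p,W(b,(0,0,.05))))/2*S).astype(int); ims.append(im[c[1]-300:c[1]+300,c[0]-400:c[0]+400])
cv2.imwrite("pics/ov.png",np.hstack([ims[0][:,:800],ims[1]])[:, :]); cv2.imwrite("pics/ovs.png",ims[0]);cv2.imwrite("pics/ovt.png",ims[1])
E
python3 m1.py
```

```text
exc net [ 0.6023  0.0406 -0.1899]
exciter scene [-0.3332 -0.7136]
bore_left scene [ 1.6192 -0.5244]
bore_right scene [-2.9136 -0.2587]
cover_mid scene [-1.2931 -1.0754]
exciter top [ 0.2525 -0.4588]
bore_right top [-0.9871 -1.0065]
shaft_axis top [-0.4374 -1.3776]
cover_mid top [0.3842 0.4484]
[ 0.5981  0.0425 -0.1554]
[[ 0.8425 -2.2454]
 [ 5.5663 -4.0705]
 [-0.1926 -0.0489]
 [-0.0906 -0.8024]
 [ 0.8144  0.1212]
 [ 0.9257 -0.4198]
 [-0.0073 -0.0251]
 [ 0.0883 -0.4827]]
[0.4914 0.3471 0.    ]
[0.4726 0.3767 0.062 ] [0.4565 0.3197 0.062 ] 0.059222458835979166
blk [ 0.4934  0.3455 -0.2749]
[ 0.4883  0.3422 -0.2291]
[[ 0.0428  2.3634]
 [-0.0514  2.2112]
 [-0.1215  0.2259]
 [-0.1075  0.2009]]
[0.4712 0.379  0.0395]
[0.4567 0.3167 0.0395]
```

View pics/ovt.png

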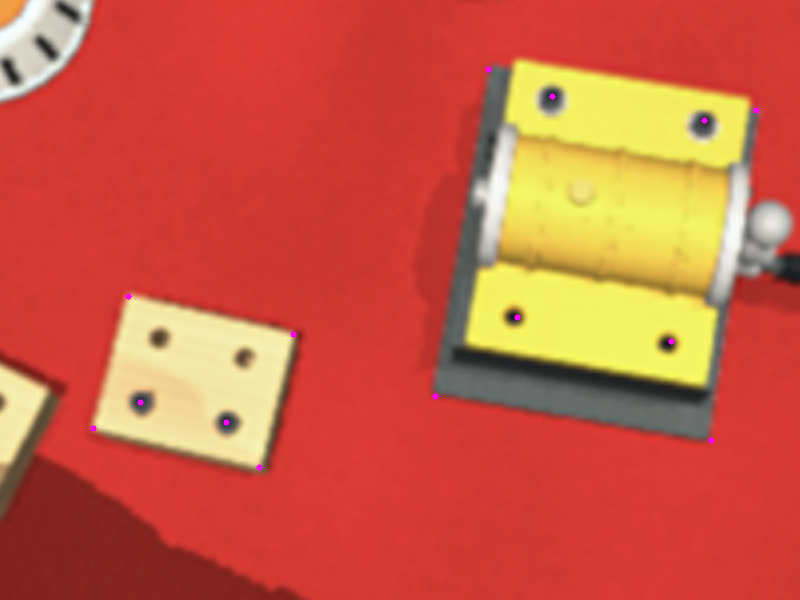

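View pics/ovs.png

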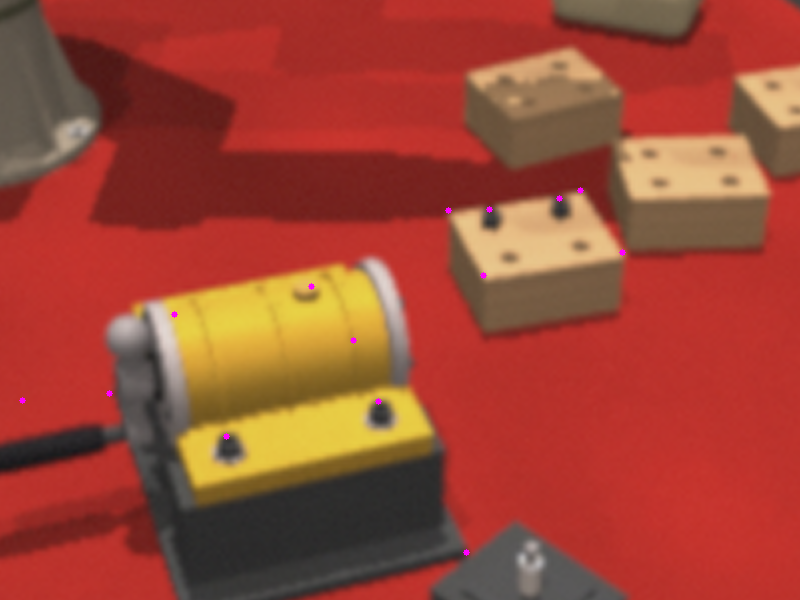

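The top-view overlay fits well: block bolts at crop (141,402) and (227,422), bores near (516,317) and (670,342). The scene overlay agrees to about 2 mm. I'll write a helper for the moves, then go for the first bolt.

```bash
cat >> h.py <<'E'
def go(target,yaw=None):
    """slide (mm) and angular (deg) from the measured pose; yaw = world angle of tool y, deg; tool kept pointing down"""
    t,r=Rt(); s=r.inv().apply(np.array(target)-t)*1000; out=[s.round(1).tolist()]
    if yaw is not None:
        c,si=np.cos(np.radians(yaw)),np.sin(np.radians(yaw)); y=np.array([c,si,0]);z=np.array([0,0,-1]);x=np.cross(y,z)
        out.append((r.inv()*R.from_matrix(np.c_[x,y,z])).as_rotvec(degrees=True).round(2).tolist())
    return out
E
python3 - <<'E'
from h import *
print(go([.4567,.3167,.12],81.1)); print(go([.4712,.379,.12],81.1))
E
```

```text
[[-288.4, -100.0, 122.3], [0.01, 0.0, -15.09]]
[[-276.4, -37.2, 122.3], [0.01, 0.0, -15.09]]
```

Request:
jog_arm(
  moves=[
    {"slide": [-144, -50, 0], "angular": [0, 0, -15], "fingers": 0.5},
    {"slide": [-288, -100, 20], "angular": [0, 0, -15], "fingers": 0.5},
    {"slide": [-288, -100, 60], "angular": [0, 0, -15], "fingers": 0.5},
    {"slide": [-288, -100, 122], "angular": [0, 0, -15], "fingers": 0.5},
    {"slide": [-288, -100, 122], "angular": [0, 0, -15], "fingers": 0.5},
    {"slide": [-288, -100, 122], "angular": [0, 0, -15], "fingers": 0.5},
    {"slide": [-288, -100, 122], "angular": [0, 0, -15], "fingers": 0.5},
    {"slide": [-288, -100, 122], "angular": [0, 0, -15], "fingers": 0.5},
    {"slide": [-288, -100, 122], "angular": [0, 0, -15], "fingers": 0.5},
    {"slide": [-288, -100, 122], "angular": [0, 0, -15], "fingers": 0.5},
  ],
  squeeze=40,
)

```text
clock: 2.63
tcp_pos: [0.457, 0.3145, 0.1183]
orientation: [-0.001, 0.081, 0.997, -0.001]
wrist_force: [0.2, -0.2, 0.8]
finger_gap: 0.0423
grip_force: 0.0
```

```bash
python3 - <<'E'
from h import *
p=read_camera("scene");q=read_camera("top")
a=[]
for pic in(p,q):
    im=cv2.resize(cv2.cvtColor(pic["color"],cv2.COLOR_RGB2BGR),None,fx=4,fy=4,interpolation=cv2.INTER_CUBIC)
    c=((proj(pic,[.4567,.3167,.07])+.5)*4).astype(int); a.append(im[c[1]-300:c[1]+200,c[0]-200:c[0]+200])
cv2.imwrite("pics/g1.png",np.hstack(a)); print(go([.4567,.3167,.069],81.1)); s=get_state();print(s["clock"],s["tcp_pos"],s["finger_gap"],s["wrist_force"])
E
```

```text
[[-0.7, -0.2, 51.5], [0.02, -0.04, -0.14]]
2.7333 [0.45610177 0.3170205  0.12054317] 0.04282753002422984 [-0.14587315 -0.36369109  0.49982124]
```

View pics/g1.png

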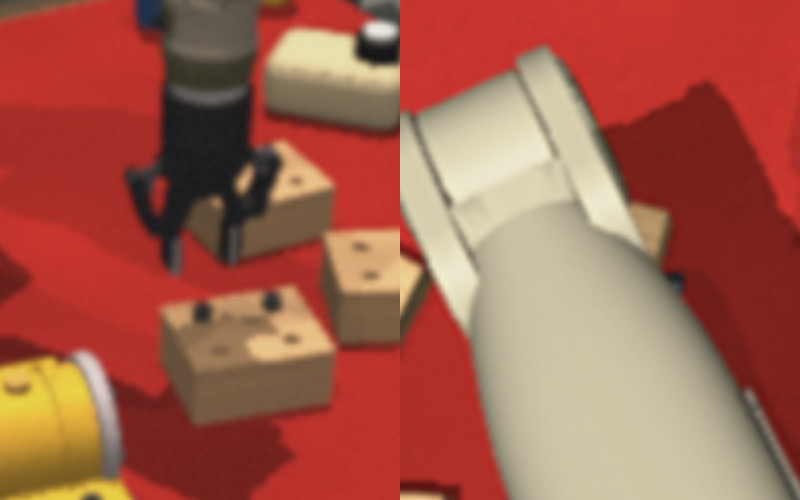

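The crop shows the fingers straddling the left bolt, which is at crop (203,312). The arm hides it from the top camera. I'll descend and grip.

Request:
jog_arm(
  moves=[
    {"slide": [0, 0, 25], "fingers": 0.5},
    {"slide": [0, 0, 40], "fingers": 0.5},
    {"slide": [0, 0, 51], "fingers": 0.5},
    {"slide": [0, 0, 51], "fingers": 0.5},
    {"slide": [0, 0, 51], "fingers": 0.9},
    {"slide": [0, 0, 51], "fingers": 0.9},
    {"slide": [0, 0, 51], "fingers": 0.9},
    {"slide": [0, 0, 51], "fingers": 0.9},
  ],
  squeeze=40,
)

```text
schema error: expected keys fingers, slide, angular
```

Request:
jog_arm(
  moves=[
    {"slide": [0, 0, 25], "angular": [0, 0, 0], "fingers": 0.5},
    {"slide": [0, 0, 40], "angular": [0, 0, 0], "fingers": 0.5},
    {"slide": [0, 0, 51], "angular": [0, 0, 0], "fingers": 0.5},
    {"slide": [0, 0, 51], "angular": [0, 0, 0], "fingers": 0.5},
    {"slide": [0, 0, 51], "angular": [0, 0, 0], "fingers": 0.9},
    {"slide": [0, 0, 51], "angular": [0, 0, 0], "fingers": 0.9},
    {"slide": [0, 0, 51], "angular": [0, 0, 0], "fingers": 0.9},
    {"slide": [0, 0, 51], "angular": [0, 0, 0], "fingers": 0.9},
  ],
  squeeze=40,
)

```text
clock: 3.4
tcp_pos: [0.4569, 0.3178, 0.0708]
orientation: [0.001, 0.078, 0.997, 0.001]
wrist_force: [-1.5, 1.0, 4.2]
finger_gap: 0.0153
grip_force: 39.0
```

Request:
jog_arm(
  moves=[
    {"slide": [0, 0, -20], "angular": [0, 0, 0], "fingers": 0.9},
    {"slide": [0, 0, -60], "angular": [0, 0, 0], "fingers": 0.9},
    {"slide": [0, 0, -100], "angular": [0, 0, 0], "fingers": 0.9},
    {"slide": [0, 0, -135], "angular": [0, 0, 0], "fingers": 0.9},
    {"slide": [0, 0, -135], "angular": [0, 0, 0], "fingers": 0.9},
  ],
)

```text
clock: 3.82
tcp_pos: [0.46, 0.3186, 0.2128]
orientation: [0.006, 0.078, 0.997, 0.003]
wrist_force: [1.1, 0.3, -0.8]
finger_gap: 0.0152
grip_force: 39.5
```

```bash
python3 - <<'E'
from h import *
import sys
e=np.load("e.npy"); c,s=np.cos(e[2]),np.sin(e[2])
for l in((-.08,-.055),(-.08,.055)):
    X=[e[0]+c*l[0]-s*l[1],e[1]+s*l[0]+c*l[1]]; print(X,go(X+[.205],81.1))
st=get_state();print(st["clock"],st["tcp_pos"],st["finger_gap"],st["wrist_force"],st["joint_pos"])
E
```

```text
[np.float64(0.5105971585312092), np.float64(0.0005112983886561909)] [[-99.7, -306.3, 6.5], [0.44, 0.63, -0.1]]
[np.float64(0.527622062562167), np.float64(0.10918582457918843)] [[-99.5, -196.3, 7.3], [0.44, 0.63, -0.1]]
3.8167 [0.4600124  0.31860787 0.21275661] 0.015240997756335126 [ 1.10989391  0.28308599 -0.75071264] [ 4.62370700e-01  2.82345234e-01 -6.90526434e-02  1.20599373e+00
 -1.55620033e-04  6.19488708e-01]
```

Request:
jog_arm(
  moves=[
    {"slide": [-14, -41, 4], "angular": [0, 0, 0], "fingers": 0.9},
    {"slide": [-100, -306, 4], "angular": [0, 0, 0], "fingers": 0.9},
    {"slide": [-100, -306, 4], "angular": [0, 0, 0], "fingers": 0.9},
    {"slide": [-100, -306, 4], "angular": [0, 0, 0], "fingers": 0.9},
    {"slide": [-100, -306, 4], "angular": [0, 0, 0], "fingers": 0.9},
    {"slide": [-100, -306, 4], "angular": [0, 0, 0], "fingers": 0.9},
    {"slide": [-100, -306, 4], "angular": [0, 0, 0], "fingers": 0.9},
    {"slide": [-100, -306, 4], "angular": [0, 0, 0], "fingers": 0.9},
    {"slide": [-100, -306, 4], "angular": [0, 0, 0], "fingers": 0.9},
    {"slide": [-100, -306, 4], "angular": [0, 0, 0], "fingers": 0.9},
  ],
)

```text
clock: 4.65
tcp_pos: [0.5075, -0.0028, 0.2004]
orientation: [0.0, 0.08, 0.997, 0.0]
wrist_force: [-1.0, 0.5, -0.8]
finger_gap: 0.0153
grip_force: 39.5
```

Request:
jog_arm(
  moves=[
    {"slide": [0, 0, 0], "angular": [0, 0, 0], "fingers": 0.9},
    {"slide": [0, 0, 0], "angular": [0, 0, 0], "fingers": 0.9},
  ],
)

```text
clock: 4.82
tcp_pos: [0.5069, 0.0, 0.2003]
orientation: [-0.0, 0.078, 0.997, 0.0]
wrist_force: [-0.3, 0.8, -0.8]
finger_gap: 0.0155
grip_force: 39.5
```

```bash
cat > view.py <<'E'
from h import *
import sys
e=np.load("e.npy"); c,s=np.cos(e[2]),np.sin(e[2])
def bore(l): return [e[0]+c*l[0]-s*l[1],e[1]+s*l[0]+c*l[1]]
if __name__=="__main__":
    l=(-.08,float(sys.argv[1])); X=bore(l)
    a=[]
    for n in("scene","top"):
        pic=read_camera(n)
        S=8;im=cv2.resize(cv2.cvtColor(pic["color"],cv2.COLOR_RGB2BGR),None,fx=S,fy=S,interpolation=cv2.INTER_CUBIC)
        t,_=Rt()
        for Y,col in((X+[.105],(255,0,255)),(t-[0,0,.060],(255,255,0)),(t-[0,0,.0148],(0,255,0))):
            cv2.circle(im,tuple(((proj(pic,Y)+.5)*S).astype(int)),3,col,-1)
        q=((proj(pic,X+[.125])+.5)*S).astype(int); a.append(im[q[1]-300:q[1]+300,q[0]-200:q[0]+200])
        print(n,[(np.round(d["point"],1),round(d["p"],2)) for d in tip_of("bolt_a_mid",pic)],proj(pic,t-[0,0,.0315]))
    cv2.imwrite("pics/"+sys.argv[2],np.hstack(a))
    print(go(X+[.175],81.1)); st=get_state();print(st["clock"],st["tcp_pos"],st["finger_gap"],st["wrist_force"])
E
python3 view.py -.055 r1.png
```

```text
scene [(array([331.6, 214. ]), 0.45)] [231.66800749 215.11457067]
top [(array([219.1, 221.2]), 0.43)] [353.14714458 201.36249629]
[[-3.4, 0.9, 25.3], [0.01, 0.0, 0.02]]
5.0167 [5.07092014e-01 1.56041320e-04 2.00348318e-01] 0.015346934637470949 [ 0.95200175  0.06847213 -0.02656782]
```

View pics/r1.png

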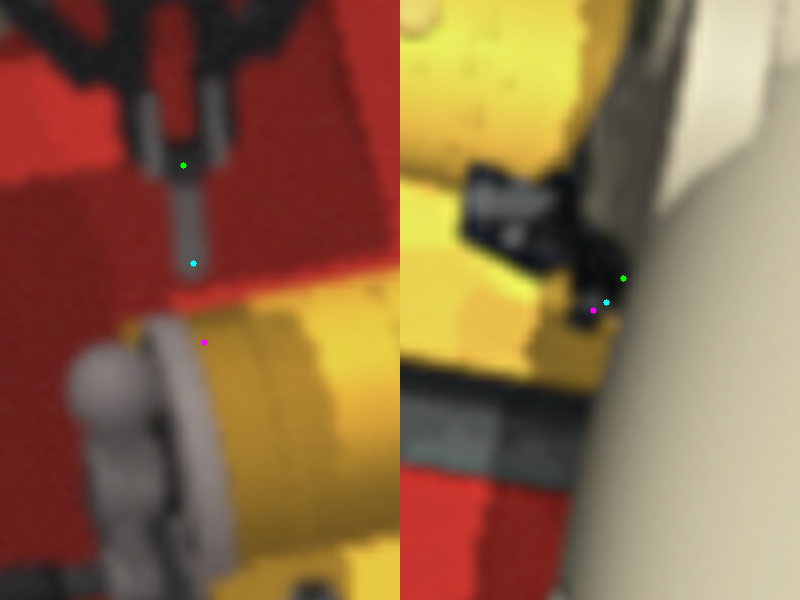

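The scene crop shows the bolt held straight between the fingers, tip about (192,272), but the housing hides the bore there. In the top crop the hole's dark spot is left of my prediction (593,310). My earlier fit was biased by the hidden bores in the scene view, so I'll refit from the top picture only.

```bash
cat > fit2.py <<'E'
from m import *
T=dict(P["top"]); T["color"]=cv2.cvtColor(cv2.imread("pics/top0.png"),cv2.COLOR_BGR2RGB)
e=np.load("e.npy")
def fit(a,fe,rad):
    for _ in range(4):
        o=[(l,dark(T,proj(T,W(a,l)),rad)[0]) for l in fe]
        f=lambda v:np.concatenate([proj(T,W(v,l))-c for l,c in o]); a=least_squares(f,a).x
    print(rad,a,f(a).round(2)); return a
fe=[(-.08,.055,.104),(-.08,-.055,.104),(.08,.055,.113),(.08,-.055,.113)]
for r in(4,5,6): a=fit(e,fe,r); print([W(a,l)[:2] for l in fe[:2]])
# block bolts with various radii
for r in(4,5,6): fit([.4883,.3422,-.229],[(-.025,.032,.064),(-.025,-.032,.064)],r)
# all four block holes
fit([.4883,.3422,-.229],[(-.025,.032,.064),(-.025,-.032,.064),(.025,.032,.055),(.025,-.032,.055)],5)
# yellow flange corners as a check
h=cv2.cvtColor(T["color"],cv2.COLOR_RGB2HSV); m=cv2.inRange(h,(22,120,120),(34,255,255)); n,lab,st,ce=cv2.connectedComponentsWithStats(m)
k=1+np.argmax(st[1:,4]); pts=np.argwhere(lab==k)[:,::-1].astype(np.float32); r=cv2.minAreaRect(pts); bx=cv2.boxPoints(r)
w=np.array([atz(T,q,.105)[:2] for q in bx]); print(w,w.mean(0),[np.linalg.norm(w[i]-w[i-1]) for i in range(4)]); d=w-np.roll(w,1,0);print(np.degrees(np.arctan2(d[:,1],d[:,0])))
np.save("e.npy",fit(e,fe,5))
E
python3 fit2.py
```

```text
4 [ 0.5972  0.0439 -0.1694] [-0.03  0.05  0.03  0.05 -0.03 -0.08  0.04 -0.03]
[array([0.5276, 0.1116]), array([0.5091, 0.0032])]
5 [ 0.5972  0.0439 -0.1694] [-0.03  0.06  0.03  0.06 -0.03 -0.1   0.04 -0.03]
[array([0.5276, 0.1116]), array([0.509 , 0.0032])]
6 [ 0.5972  0.0439 -0.1694] [-0.03  0.06  0.03  0.06 -0.03 -0.1   0.04 -0.03]
[array([0.5276, 0.1116]), array([0.509 , 0.0032])]
4 [ 0.4886  0.3416 -0.2304] [-0.01 -0.    0.01  0.  ]
5 [ 0.4886  0.3416 -0.2305] [-0.01 -0.    0.01  0.  ]
6 [ 0.4886  0.3416 -0.2305] [-0.01 -0.    0.01  0.  ]
5 [ 0.4887  0.3423 -0.2168] [-0.21  0.15 -0.11 -0.13  0.02  0.04  0.3  -0.07]
[[ 0.5825  0.1329]
 [ 0.7153  0.1112]
 [ 0.6865 -0.0589]
 [ 0.5546 -0.0347]] [0.6347 0.0376] [np.float64(0.16992630841204148), np.float64(0.13455680183356386), np.float64(0.17254423285847897), np.float64(0.13411463163810555)]
[ 80.5538  -9.2757 -99.5989 169.6067]
5 [ 0.5972  0.0439 -0.1694] [-0.03  0.06  0.03  0.06 -0.03 -0.1   0.04 -0.03]
```

```bash
python3 -c "
from h import *
print(go([.509,.0036,.172],81.1),go([.509,.0036,.154]))"
```

```text
[[-1.2, 4.0, 28.3], [0.01, 0.0, -0.01]] [[-1.2, 4.0, 46.3]]
```

Request:
jog_arm(
  moves=[
    {"slide": [-1.2, 4, 20], "angular": [0, 0, 0], "fingers": 0.9},
    {"slide": [-1.2, 4, 28], "angular": [0, 0, 0], "fingers": 0.9},
    {"slide": [-1.2, 4, 28], "angular": [0, 0, 0], "fingers": 0.9},
    {"slide": [-1.2, 4, 33], "angular": [0, 0, 0], "fingers": 0.9},
    {"slide": [-1.2, 4, 37], "angular": [0, 0, 0], "fingers": 0.9},
    {"slide": [-1.2, 4, 41], "angular": [0, 0, 0], "fingers": 0.9},
    {"slide": [-1.2, 4, 41], "angular": [0, 0, 0], "fingers": 0.9},
  ],
)

```text
clock: 5.7
tcp_pos: [0.5088, 0.0027, 0.1587]
orientation: [-0.0, 0.079, 0.997, 0.0]
wrist_force: [-0.4, 0.4, -1.5]
finger_gap: 0.0155
grip_force: 39.5
```

Request:
jog_arm(
  moves=[
    {"slide": [0, 0, 6], "angular": [0, 0, 0], "fingers": 0.9},
    {"slide": [0, 0, 12], "angular": [0, 0, 0], "fingers": 0.9},
    {"slide": [0, 0, 18], "angular": [0, 0, 0], "fingers": 0.9},
    {"slide": [0, 0, 18], "angular": [0, 0, 0], "fingers": 0.9},
  ],
)

```text
clock: 6.03
tcp_pos: [0.5082, 0.0029, 0.1398]
orientation: [-0.001, 0.078, 0.997, 0.0]
wrist_force: [0.8, 0.1, -0.8]
finger_gap: 0.0153
grip_force: 39.5
```

In cleanly. I'll lower to just above home, release and lift.

Request:
jog_arm(
  moves=[
    {"slide": [0, 0, 6], "angular": [0, 0, 0], "fingers": 0.9},
    {"slide": [0, 0, 12], "angular": [0, 0, 0], "fingers": 0.9},
    {"slide": [0, 0, 17], "angular": [0, 0, 0], "fingers": 0.9},
    {"slide": [0, 0, 17], "angular": [0, 0, 0], "fingers": 0.9},
    {"slide": [0, 0, 17], "angular": [0, 0, 0], "fingers": 0.9},
  ],
)

```text
clock: 6.45
tcp_pos: [0.5087, 0.0028, 0.1238]
orientation: [-0.0, 0.078, 0.997, 0.0]
wrist_force: [-0.1, -0.8, -0.8]
finger_gap: 0.015
grip_force: 39.5
```

Request:
jog_arm(
  moves=[
    {"slide": [0, 0, 1], "angular": [0, 0, 0], "fingers": 0.6},
    {"slide": [0, 0, 1], "angular": [0, 0, 0], "fingers": 0.6},
    {"slide": [0, 0, 1], "angular": [0, 0, 0], "fingers": 0.6},
    {"slide": [0, 0, 1], "angular": [0, 0, 0], "fingers": 0.6},
    {"slide": [0, 0, -25], "angular": [0, 0, 0], "fingers": 0.6},
    {"slide": [0, 0, -60], "angular": [0, 0, 0], "fingers": 0.6},
    {"slide": [0, 0, -90], "angular": [0, 0, 0], "fingers": 0.6},
    {"slide": [0, 0, -90], "angular": [0, 0, 0], "fingers": 0.6},
    {"slide": [0, 0, -90], "angular": [0, 0, 0], "fingers": 0.6},
  ],
)

```text
clock: 7.2
tcp_pos: [0.5106, 0.0025, 0.2165]
orientation: [0.003, 0.078, 0.997, -0.0]
wrist_force: [0.0, 0.9, -0.2]
finger_gap: 0.0343
grip_force: 0.0
```

```bash
python3 -c "
from h import *
print(go([.4713,.3785,.18],80.3),go([.4713,.3785,.0695]));s=get_state();print(s['clock'],s['tcp_pos'],s['finger_gap'])"
```

```text
[[97.8, 365.2, 36.0], [0.01, 0.29, 0.71]] [[98.3, 365.2, 146.5]]
7.2 [0.51060371 0.00253677 0.2164872 ] 0.034327521751073536
```

Request:
jog_arm(
  moves=[
    {"slide": [11, 41, 0], "angular": [0, 0, 0], "fingers": 0.5},
    {"slide": [96, 365, 30], "angular": [0, 0, 0], "fingers": 0.5},
    {"slide": [96, 365, 30], "angular": [0, 0, 0], "fingers": 0.5},
    {"slide": [96, 365, 30], "angular": [0, 0, 0], "fingers": 0.5},
    {"slide": [96, 365, 30], "angular": [0, 0, 0], "fingers": 0.5},
    {"slide": [96, 365, 30], "angular": [0, 0, 0], "fingers": 0.5},
    {"slide": [96, 365, 30], "angular": [0, 0, 0], "fingers": 0.5},
    {"slide": [96, 365, 30], "angular": [0, 0, 0], "fingers": 0.5},
    {"slide": [96, 365, 30], "angular": [0, 0, 0], "fingers": 0.5},
    {"slide": [96, 365, 30], "angular": [0, 0, 0], "fingers": 0.5},
  ],
)

```text
clock: 8.03
tcp_pos: [0.469, 0.3838, 0.1815]
orientation: [-0.001, 0.075, 0.997, 0.0]
wrist_force: [0.3, -0.4, -0.7]
finger_gap: 0.0426
grip_force: 0.0
```

Request:
jog_arm(
  moves=[
    {"slide": [0, 0, 35], "angular": [0, 0, 0], "fingers": 0.5},
    {"slide": [0, 0, 60], "angular": [0, 0, 0], "fingers": 0.5},
    {"slide": [0, 0, 60], "angular": [0, 0, 0], "fingers": 0.5},
    {"slide": [0, 0, 60], "angular": [0, 0, 0], "fingers": 0.5},
  ],
)

```text
clock: 8.37
tcp_pos: [0.4694, 0.3769, 0.122]
orientation: [-0.002, 0.078, 0.997, -0.002]
wrist_force: [0.3, 0.2, -0.3]
finger_gap: 0.0426
grip_force: 0.0
```

```bash
python3 - <<'E'
from h import *
p=read_camera("top"); save(p,"top1.png"); 
# bolt home check at bore_right, top view
e=np.load("e.npy");c,s=np.cos(e[2]),np.sin(e[2])
im=cv2.resize(cv2.cvtColor(p["color"],cv2.COLOR_RGB2BGR),None,fx=5,fy=5,interpolation=cv2.INTER_CUBIC)
q=((proj(p,[e[0],e[1],.1])+.5)*5).astype(int); a=im[q[1]-250:q[1]+250,q[0]-200:q[0]+200]
p=read_camera("scene"); im=cv2.resize(cv2.cvtColor(p["color"],cv2.COLOR_RGB2BGR),None,fx=5,fy=5,interpolation=cv2.INTER_CUBIC)
q=((proj(p,[.47,.37,.09])+.5)*5).astype(int); b=im[q[1]-250:q[1]+250,q[0]-200:q[0]+200]
cv2.imwrite("pics/g2.png",np.hstack([a,b]))
print(go([.4714,.3788,.0695])); s=get_state();print(s['clock'],s['tcp_pos'],s['finger_gap'],s["wrist_force"])
E
```

```text
[[0.5, 0.6, 55.7]]
8.4667 [0.47180123 0.37806131 0.12521724] 0.04300167678022141 [ 0.34786665 -0.11488674  0.13306486]
```

View pics/g2.png

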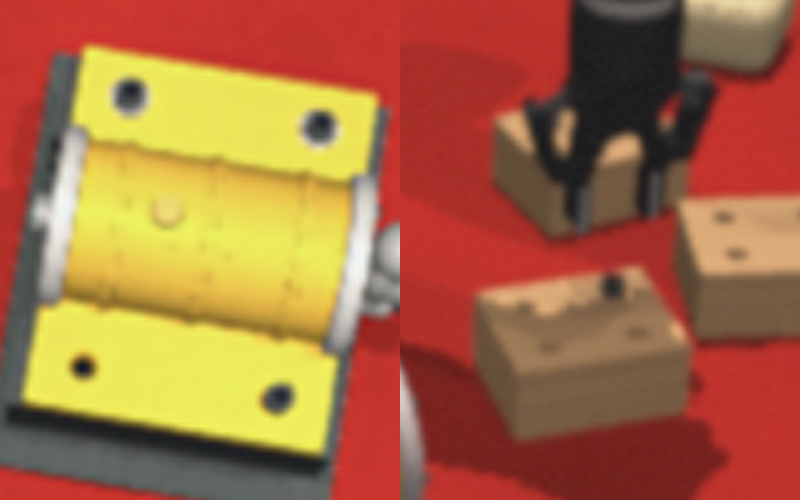

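The first bolt sits home with its head at (278,398), and the gripper straddles the second bolt at (612,287). I'll grip and lift it.

Request:
jog_arm(
  moves=[
    {"slide": [0.5, 0.5, 25], "angular": [0, 0, 0], "fingers": 0.5},
    {"slide": [0.5, 0.5, 45], "angular": [0, 0, 0], "fingers": 0.5},
    {"slide": [0.5, 0.5, 55], "angular": [0, 0, 0], "fingers": 0.5},
    {"slide": [0.5, 0.5, 55], "angular": [0, 0, 0], "fingers": 0.5},
    {"slide": [0.5, 0.5, 55], "angular": [0, 0, 0], "fingers": 0.9},
    {"slide": [0.5, 0.5, 55], "angular": [0, 0, 0], "fingers": 0.9},
    {"slide": [0.5, 0.5, 55], "angular": [0, 0, 0], "fingers": 0.9},
    {"slide": [0.5, 0.5, 55], "angular": [0, 0, 0], "fingers": 0.9},
  ],
)

```text
clock: 9.13
tcp_pos: [0.4721, 0.3794, 0.0712]
orientation: [0.001, 0.078, 0.997, 0.001]
wrist_force: [-0.4, -1.3, 4.8]
finger_gap: 0.0151
grip_force: 39.1
```

Request:
jog_arm(
  moves=[
    {"slide": [0, 0, -20], "angular": [0, 0, 0], "fingers": 0.9},
    {"slide": [0, 0, -60], "angular": [0, 0, 0], "fingers": 0.9},
    {"slide": [0, 0, -100], "angular": [0, 0, 0], "fingers": 0.9},
    {"slide": [0, 0, -135], "angular": [0, 0, 0], "fingers": 0.9},
    {"slide": [0, 0, -135], "angular": [0, 0, 0], "fingers": 0.9},
    {"slide": [0, 0, -135], "angular": [0, 0, 0], "fingers": 0.9},
    {"slide": [0, 0, -135], "angular": [0, 0, 0], "fingers": 0.9},
  ],
)

```text
clock: 9.72
tcp_pos: [0.4708, 0.3788, 0.2043]
orientation: [0.0, 0.078, 0.997, 0.0]
wrist_force: [0.1, -0.7, -1.5]
finger_gap: 0.0157
grip_force: 39.5
```

```bash
python3 -c "
from h import *
print(go([.5276,.1118,.2],81));s=get_state();print(s['clock'],s['tcp_pos'],s['finger_gap'])"
```

```text
[[-97.9, -254.9, 4.2], [0.02, 0.01, 0.01]]
9.7167 [0.47075075 0.37883266 0.20430116] 0.015658424742480512
```

Request:
jog_arm(
  moves=[
    {"slide": [-15, -39, 4], "angular": [0, 0, 0], "fingers": 0.9},
    {"slide": [-98, -255, 4], "angular": [0, 0, 0], "fingers": 0.9},
    {"slide": [-98, -255, 4], "angular": [0, 0, 0], "fingers": 0.9},
    {"slide": [-98, -255, 4], "angular": [0, 0, 0], "fingers": 0.9},
    {"slide": [-98, -255, 4], "angular": [0, 0, 0], "fingers": 0.9},
    {"slide": [-98, -255, 4], "angular": [0, 0, 0], "fingers": 0.9},
    {"slide": [-98, -255, 4], "angular": [0, 0, 0], "fingers": 0.9},
    {"slide": [-98, -255, 4], "angular": [0, 0, 0], "fingers": 0.9},
    {"slide": [-98, -255, 4], "angular": [0, 0, 0], "fingers": 0.9},
    {"slide": [-98, -255, 4], "angular": [0, 0, 0], "fingers": 0.9},
  ],
)

```text
clock: 10.55
tcp_pos: [0.5268, 0.1119, 0.1989]
orientation: [-0.001, 0.079, 0.997, 0.0]
wrist_force: [0.2, 0.0, -0.5]
finger_gap: 0.0154
grip_force: 39.5
```

Request:
jog_arm(
  moves=[
    {"slide": [0, 0, 15], "angular": [0, 0, 0], "fingers": 0.9},
    {"slide": [0, 0, 27], "angular": [0, 0, 0], "fingers": 0.9},
    {"slide": [0, 0, 27], "angular": [0, 0, 0], "fingers": 0.9},
    {"slide": [0, 0, 27], "angular": [0, 0, 0], "fingers": 0.9},
    {"slide": [0, 0, 27], "angular": [0, 0, 0], "fingers": 0.9},
  ],
)

```text
clock: 10.97
tcp_pos: [0.5276, 0.1127, 0.1735]
orientation: [-0.0, 0.078, 0.997, 0.0]
wrist_force: [0.2, -0.4, -0.6]
finger_gap: 0.0156
grip_force: 39.5
```

```bash
python3 -c "
from h import *
print(go([.5276,.1118,.159],81));s=get_state();print(s['clock'],s['tcp_pos'],s['finger_gap'])"
```

```text
[[-0.2, -0.9, 14.5], [0.01, -0.01, 0.11]]
10.9667 [0.52759291 0.11272304 0.17351857] 0.015586239265043114
```

Request:
jog_arm(
  moves=[
    {"slide": [0, -0.5, 5], "angular": [0, 0, 0], "fingers": 0.9},
    {"slide": [0, -0.5, 10], "angular": [0, 0, 0], "fingers": 0.9},
    {"slide": [0, -0.5, 15], "angular": [0, 0, 0], "fingers": 0.9},
    {"slide": [0, -0.5, 15], "angular": [0, 0, 0], "fingers": 0.9},
  ],
)

```text
clock: 11.3
tcp_pos: [0.5272, 0.1112, 0.1572]
orientation: [-0.001, 0.078, 0.997, 0.0]
wrist_force: [0.2, 0.1, -0.8]
finger_gap: 0.015
grip_force: 39.5
```

Request:
jog_arm(
  moves=[
    {"slide": [0, 0, 6], "angular": [0, 0, 0], "fingers": 0.9},
    {"slide": [0, 0, 12], "angular": [0, 0, 0], "fingers": 0.9},
    {"slide": [0, 0, 12], "angular": [0, 0, 0], "fingers": 0.9},
  ],
)

```text
clock: 11.55
tcp_pos: [0.5272, 0.1111, 0.1449]
orientation: [-0.001, 0.078, 0.997, 0.0]
wrist_force: [0.1, 0.0, -2.3]
finger_gap: 0.0153
grip_force: 39.5
```

Request:
jog_arm(
  moves=[
    {"slide": [0, 0, 6], "angular": [0, 0, 0], "fingers": 0.9},
    {"slide": [0, 0, 12], "angular": [0, 0, 0], "fingers": 0.9},
    {"slide": [0, 0, 18], "angular": [0, 0, 0], "fingers": 0.9},
    {"slide": [0, 0, 22], "angular": [0, 0, 0], "fingers": 0.9},
    {"slide": [0, 0, 22], "angular": [0, 0, 0], "fingers": 0.9},
    {"slide": [0, 0, 22], "angular": [0, 0, 0], "fingers": 0.9},
  ],
)

```text
clock: 12.05
tcp_pos: [0.5277, 0.1112, 0.1239]
orientation: [-0.0, 0.078, 0.997, 0.0]
wrist_force: [1.0, -0.1, -2.1]
finger_gap: 0.0154
grip_force: 39.5
```

Request:
jog_arm(
  moves=[
    {"slide": [0, 0, 0], "angular": [0, 0, 0], "fingers": 0.6},
    {"slide": [0, 0, 0], "angular": [0, 0, 0], "fingers": 0.6},
    {"slide": [0, 0, 0], "angular": [0, 0, 0], "fingers": 0.6},
    {"slide": [0, 0, 0], "angular": [0, 0, 0], "fingers": 0.6},
    {"slide": [0, 0, -25], "angular": [0, 0, 0], "fingers": 0.6},
    {"slide": [0, 0, -60], "angular": [0, 0, 0], "fingers": 0.6},
    {"slide": [0, 0, -100], "angular": [0, 0, 0], "fingers": 0.6},
    {"slide": [0, 0, -130], "angular": [0, 0, 0], "fingers": 0.6},
    {"slide": [0, 0, -130], "angular": [0, 0, 0], "fingers": 0.6},
  ],
)

```text
clock: 12.8
tcp_pos: [0.5307, 0.1113, 0.2616]
orientation: [0.006, 0.078, 0.997, 0.001]
wrist_force: [0.8, 0.9, 0.4]
finger_gap: 0.0342
grip_force: 0.0
```

```bash
cat > hd.py <<'E'
from m import *
e=np.load("e.npy")
Q={}
for n in P: Q[n]=dict(P[n]); Q[n]["color"]=cv2.cvtColor(cv2.imread(f"pics/{n}0.png"),cv2.COLOR_BGR2RGB)
cen=W(e,(0,-.182,.12)); print("centre",cen)
net={"scene":[199.4,264.8],"top":[394.1,188.2]}
tr=tri([(Q[n],net[n]) for n in Q]); print("tri",tr,tr-cen)
def grip(th): return W(e,(.05*np.cos(th),-.182,.12+.05*np.sin(th)))
# score: darkness along handle axis
def sc(th,n):
    c,s=.05*np.cos(th),.12+.05*np.sin(th); v=[]
    for y in np.linspace(-.215,-.15,12):
        q=proj(Q[n],W(e,(c,y,s))); g=cv2.getRectSubPix(Q[n]["color"].max(2).astype(np.float32),(1,1),tuple(map(float,q)))[0,0]; v.append(g)
    return np.mean(v)
ths=np.radians(np.arange(-180,180,5))
for t in ths:
    a,b=sc(t,"scene"),sc(t,"top")
    if a+b<170: print(round(np.degrees(t)),round(a),round(b),[ (proj(Q[n],grip(t))-net[n]).round(1) for n in Q])
E
python3 hd.py
```

```text
centre [ 0.5665 -0.1355  0.12  ]
tri [ 0.5639 -0.1315  0.0723] [-0.0026  0.0039 -0.0477]
-100 77 38 [array([-1.5, -0.6]), array([0.7, 2.1])]
-95 47 42 [array([-1.2,  0.5]), array([0.9, 0.7])]
-90 40 45 [array([-1. ,  1.6]), array([ 1.1, -0.7])]
-85 35 43 [array([-0.8,  2.5]), array([ 1.3, -2.2])]
-80 32 128 [array([-0.6,  3.3]), array([ 1.6, -3.7])]
```

```bash
python3 -c "
from h import *
print(go([.564,-.1382,.255],-9.7),go([.564,-.1382,.255],170.3));s=get_state();print(s['clock'],s['tcp_pos'],s['joint_pos'])"
```

```text
[[-73.9, -240.8, 1.1], [0.21, 0.13, 90.7]] [[-73.9, -240.8, 1.1], [-0.13, 0.21, -89.3]]
12.9 [0.52867485 0.11119297 0.25606351] [ 5.86865574e-02  2.38646586e-01 -2.06255796e-02  1.30767955e+00
 -2.33764830e-05  2.15687751e-01]
```

Request:
jog_arm(
  moves=[
    {"slide": [-7, -25, 0], "angular": [0, 0, 7], "fingers": 0.25},
    {"slide": [-15, -50, 0], "angular": [0, 0, 14], "fingers": 0.25},
    {"slide": [-22, -75, 0], "angular": [0, 0, 21], "fingers": 0.25},
    {"slide": [-30, -100, 0], "angular": [0, 0, 28], "fingers": 0.25},
    {"slide": [-38, -125, 0], "angular": [0, 0, 35], "fingers": 0.25},
    {"slide": [-46, -150, 0], "angular": [0, 0, 42], "fingers": 0.25},
    {"slide": [-54, -175, 0], "angular": [0, 0, 49], "fingers": 0.25},
    {"slide": [-62, -200, 0], "angular": [0, 0, 56], "fingers": 0.25},
    {"slide": [-70, -225, 0], "angular": [0, 0, 63], "fingers": 0.25},
    {"slide": [-74, -241, 0], "angular": [0, 0, 70], "fingers": 0.25},
  ],
)

```text
clock: 13.73
tcp_pos: [0.5625, -0.1406, 0.252]
orientation: [-0.001, 0.639, 0.769, -0.001]
wrist_force: [0.3, 0.0, -0.4]
finger_gap: 0.064
grip_force: 0.0
```

Request:
jog_arm(
  moves=[
    {"slide": [0, 0, 0], "angular": [0, 0, 7], "fingers": 0.25},
    {"slide": [0, 0, 0], "angular": [0, 0, 14], "fingers": 0.25},
    {"slide": [0, 0, 0], "angular": [0, 0, 20.7], "fingers": 0.25},
    {"slide": [0, 0, 0], "angular": [0, 0, 20.7], "fingers": 0.25},
    {"slide": [0, 0, 0], "angular": [0, 0, 20.7], "fingers": 0.25},
    {"slide": [0, 0, 0], "angular": [0, 0, 20.7], "fingers": 0.25},
  ],
)

```text
clock: 14.23
tcp_pos: [0.5626, -0.1382, 0.2533]
orientation: [-0.001, 0.763, 0.646, -0.0]
wrist_force: [-0.3, -0.2, 0.3]
finger_gap: 0.0641
grip_force: 0.0
```

```bash
python3 - <<'E'
from h import *
print(go([.564,-.1382,.063],-9.7));s=get_state();print(s['clock'],s['tcp_pos'],s['joint_pos'],s['finger_gap'],s["wrist_force"])
a=[]
for n in("scene","top"):
    p=read_camera(n); im=cv2.resize(cv2.cvtColor(p["color"],cv2.COLOR_RGB2BGR),None,fx=4,fy=4,interpolation=cv2.INTER_CUBIC)
    q=((proj(p,[.58,-.05,.12])+.5)*4).astype(int); q[1]=max(q[1],300); a.append(im[q[1]-300:q[1]+300,q[0]-200:q[0]+200])
    s=get_state();print(s["wrist_force"],s["ft_torque"])
cv2.imwrite("pics/c1.png",np.hstack(a))
E
```

```text
[[0.1, 1.7, 190.3], [-0.1, -0.03, 0.17]]
14.2333 [ 0.56264101 -0.13820571  0.25328221] [-3.79429301e-01  3.20814333e-01  8.34144960e-02  1.33521227e+00
  7.20954453e-05  1.35761199e+00] 0.06406298344625878 [-0.30745233 -0.23710745  0.25855492]
[-0.35604358  0.51128792 -0.38837841] [-0.0359536  -0.06257701 -0.00604794]
[-0.79643019  0.07376924 -1.31587888] [-0.05130711 -0.02061505 -0.00508377]
```

View pics/c1.png

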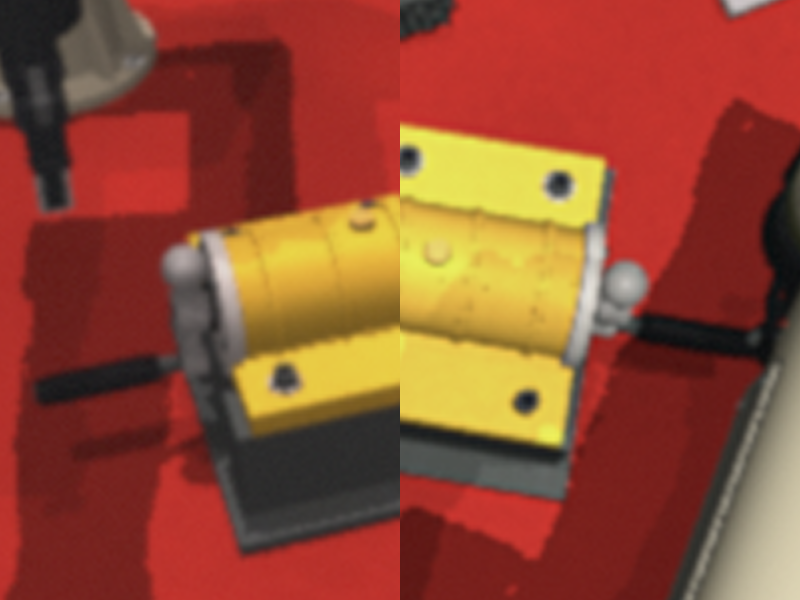

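The scene crop shows the handle free at (100,380), with the gripper open behind and above it. In the top crop the right bolt is home at (525,400). Now down onto the handle.

Request:
jog_arm(
  moves=[
    {"slide": [0, 1.5, 35], "angular": [0, 0, 0], "fingers": 0.25},
    {"slide": [0, 1.5, 75], "angular": [0, 0, 0], "fingers": 0.25},
    {"slide": [0, 1.5, 110], "angular": [0, 0, 0], "fingers": 0.25},
    {"slide": [0, 1.5, 140], "angular": [0, 0, 0], "fingers": 0.25},
    {"slide": [0, 1.5, 160], "angular": [0, 0, 0], "fingers": 0.25},
    {"slide": [0, 1.5, 175], "angular": [0, 0, 0], "fingers": 0.25},
    {"slide": [0, 1.5, 188], "angular": [0, 0, 0], "fingers": 0.25},
    {"slide": [0, 1.5, 188], "angular": [0, 0, 0], "fingers": 0.25},
    {"slide": [0, 1.5, 188], "angular": [0, 0, 0], "fingers": 0.25},
  ],
)

```text
clock: 15.08
tcp_pos: [0.564, -0.1383, 0.0658]
orientation: [-0.001, 0.764, 0.645, -0.0]
wrist_force: [1.0, -1.0, 0.3]
finger_gap: 0.064
grip_force: 0.0
```

```bash
python3 - <<'E'
from h import *
s=get_state();print(s['clock'],s['tcp_pos'],s['finger_gap'],s["wrist_force"])
a=[]
for n,c in(("scene",[.565,-.14,.08]),("top",[.56,.05,.1])):
    p=read_camera(n); im=cv2.resize(cv2.cvtColor(p["color"],cv2.COLOR_RGB2BGR),None,fx=5,fy=5,interpolation=cv2.INTER_CUBIC)
    q=((proj(p,c)+.5)*5).astype(int); a.append(im[q[1]-250:q[1]+250,q[0]-200:q[0]+200])
cv2.imwrite("pics/c2.png",np.hstack(a))
E
```

```text
15.0833 [ 0.56404506 -0.13831257  0.06577798] 0.06395836304439965 [ 0.98737192 -1.04451868  0.33900687]
```

View pics/c2.png

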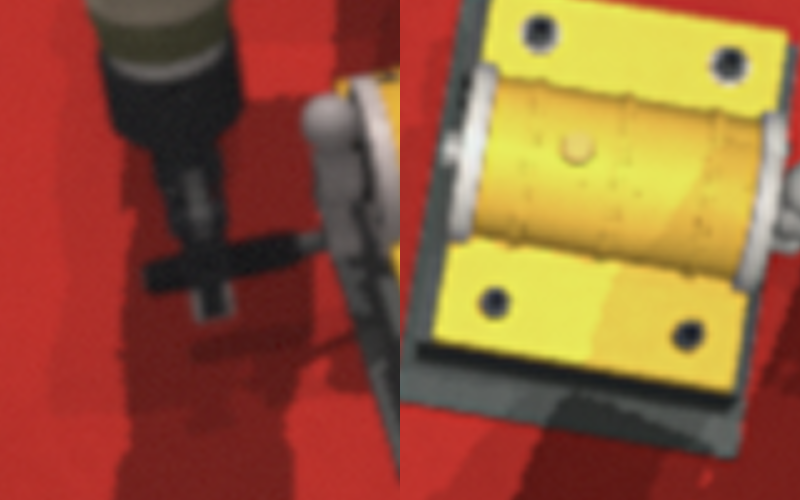

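Both bolts are home: (493,302) and (687,335) in the top crop match the fixed ones. The fingers straddle the handle at (212,270), so I'll close.

Request:
jog_arm(
  moves=[
    {"slide": [0, 0, 2], "angular": [0, 0, 0], "fingers": 0.8},
    {"slide": [0, 0, 2], "angular": [0, 0, 0], "fingers": 0.8},
    {"slide": [0, 0, 2], "angular": [0, 0, 0], "fingers": 0.8},
    {"slide": [0, 0, 2], "angular": [0, 0, 0], "fingers": 0.8},
    {"slide": [0, 0, 2], "angular": [0, 0, 0], "fingers": 0.8},
    {"slide": [0, 0, 2], "angular": [0, 0, 0], "fingers": 0.8},
  ],
  squeeze=60,
)

```text
clock: 15.68
tcp_pos: [0.5651, -0.1389, 0.0652]
orientation: [0.001, 0.764, 0.645, 0.0]
wrist_force: [-1.6, 0.9, 5.7]
finger_gap: 0.0223
grip_force: 58.7
```

```bash
cat > st.py <<'E'
from h import *
e=np.load("e.npy");c,s=np.cos(e[2]),np.sin(e[2])
t,r=Rt(); st=get_state()
d=r.as_matrix(); print("clock",st["clock"],"tcp",t.round(4),"tool axes",d.round(3).tolist())
C=np.array([e[0]+.182*s,e[1]-.182*c]); ex=(t[:2]-C)@[c,s]; ey=(t[:2]-C)@[-s,c]; print("ex,ey,z(mm) of grasp pt rel axis",ex*1e3,ey*1e3,(t[2]+.008-.12)*1e3,st["wrist_force"],st["finger_gap"],st["grip_force"])
E
python3 st.py
```

```text
clock 15.6833 tcp [ 0.5651 -0.1389  0.0652] tool axes [[0.168, 0.986, 0.001], [0.986, -0.168, -0.0], [-0.0, 0.001, -1.0]]
ex,ey,z(mm) of grasp pt rel axis -0.7876533417811192 -3.55621395219302 -46.807206749261475 [-1.58901157  0.94815693  5.69251125] 0.02230499675670992 58.68020832538605
```

```bash
cat > arc.py <<'E'
import numpy as np,sys
def arc(t0,step,n,r=50):
    k=np.radians(t0+step*np.arange(1,n+1)); a=np.radians(t0)
    return [[0,round(r*(np.cos(x)-np.cos(a)),1),round(-r*(np.sin(x)-np.sin(a)),1)] for x in k]
if __name__=="__main__":
    t=float(sys.argv[1]);st=float(sys.argv[2])
    for _ in range(int(sys.argv[3])): print(t,"->",t+5*st,arc(t,st,5)); t+=5*st
E
python3 arc.py -91 8 9
```

```text
-91.0 -> -51.0 [[0, np.float64(7.0), np.float64(-0.4)], [0, np.float64(13.8), np.float64(-1.7)], [0, np.float64(20.4), np.float64(-4.0)], [0, np.float64(26.6), np.float64(-7.1)], [0, np.float64(32.3), np.float64(-11.1)]]
-51.0 -> -11.0 [[0, np.float64(5.1), np.float64(-4.8)], [0, np.float64(9.5), np.float64(-10.2)], [0, np.float64(13.1), np.float64(-16.2)], [0, np.float64(15.8), np.float64(-22.6)], [0, np.float64(17.6), np.float64(-29.3)]]
-11.0 -> 29.0 [[0, np.float64(0.9), np.float64(-6.9)], [0, np.float64(0.7), np.float64(-13.9)], [0, np.float64(-0.4), np.float64(-20.8)], [0, np.float64(-2.4), np.float64(-27.5)], [0, np.float64(-5.4), np.float64(-33.8)]]
29.0 -> 69.0 [[0, np.float64(-3.8), np.float64(-5.9)], [0, np.float64(-8.4), np.float64(-11.1)], [0, np.float64(-13.6), np.float64(-15.7)], [0, np.float64(-19.5), np.float64(-19.5)], [0, np.float64(-25.8), np.float64(-22.4)]]
69.0 -> 109.0 [[0, np.float64(-6.7), np.float64(-2.0)], [0, np.float64(-13.6), np.float64(-3.1)], [0, np.float64(-20.5), np.float64(-3.3)], [0, np.float64(-27.5), np.float64(-2.4)], [0, np.float64(-34.2), np.
[... 193 characters left out ...]
)], [0, np.float64(-26.6), np.float64(21.5)]]
149.0 -> 189.0 [[0, np.float64(-3.2), np.float64(6.2)], [0, np.float64(-5.4), np.float64(12.8)], [0, np.float64(-6.8), np.float64(19.7)], [0, np.float64(-7.1), np.float64(26.6)], [0, np.float64(-6.5), np.float64(33.6)]]
189.0 -> 229.0 [[0, np.float64(1.6), np.float64(6.8)], [0, np.float64(4.1), np.float64(13.3)], [0, np.float64(7.5), np.float64(19.4)], [0, np.float64(11.6), np.float64(25.0)], [0, np.float64(16.6), np.float64(29.9)]]
229.0 -> 269.0 [[0, np.float64(5.6), np.float64(4.2)], [0, np.float64(11.7), np.float64(7.6)], [0, np.float64(18.2), np.float64(10.1)], [0, np.float64(25.0), np.float64(11.6)], [0, np.float64(31.9), np.float64(12.3)]]
```

Request:
jog_arm(
  moves=[
    {"slide": [0, 7, -0.4], "angular": [0, 0, 0], "fingers": 0.8},
    {"slide": [0, 13.8, -1.7], "angular": [0, 0, 0], "fingers": 0.8},
    {"slide": [0, 20.4, -4], "angular": [0, 0, 0], "fingers": 0.8},
    {"slide": [0, 26.6, -7.1], "angular": [0, 0, 0], "fingers": 0.8},
    {"slide": [0, 32.3, -11.1], "angular": [0, 0, 0], "fingers": 0.8},
  ],
)

```text
clock: 16.1
tcp_pos: [0.5902, -0.1431, 0.0702]
orientation: [-0.006, 0.765, 0.644, -0.005]
wrist_force: [-3.2, -3.4, -23.1]
finger_gap: 0.0219
grip_force: 59.7
```

Request:
jog_arm(
  moves=[
    {"slide": [0, 5.1, -4.8], "angular": [0, 0, 0], "fingers": 0.8},
    {"slide": [0, 9.5, -10.2], "angular": [0, 0, 0], "fingers": 0.8},
    {"slide": [0, 13.1, -16.2], "angular": [0, 0, 0], "fingers": 0.8},
    {"slide": [0, 15.8, -22.6], "angular": [0, 0, 0], "fingers": 0.8},
    {"slide": [0, 17.6, -29.3], "angular": [0, 0, 0], "fingers": 0.8},
  ],
)

```text
clock: 16.52
tcp_pos: [0.6169, -0.1478, 0.1024]
orientation: [0.001, 0.764, 0.645, 0.002]
wrist_force: [11.5, -2.8, -12.9]
finger_gap: 0.0223
grip_force: 61.7
```

```bash
python3 st.py
```

```text
clock 16.5167 tcp [ 0.6169 -0.1478  0.1024] tool axes [[0.168, 0.986, 0.004], [0.986, -0.168, 0.0], [0.001, 0.004, -1.0]]
ex,ey,z(mm) of grasp pt rel axis 51.790931241408416 -3.6027709819630775 -9.615856339667467 [ 11.49697307  -2.83741166 -12.8986597 ] 0.022302567847499247 61.69102191925049
```

Request:
jog_arm(
  moves=[
    {"slide": [0, 0.9, -6.9], "angular": [0, 0, 0], "fingers": 0.8},
    {"slide": [0, 0.7, -13.9], "angular": [0, 0, 0], "fingers": 0.8},
    {"slide": [0, -0.4, -20.8], "angular": [0, 0, 0], "fingers": 0.8},
    {"slide": [0, -2.4, -27.5], "angular": [0, 0, 0], "fingers": 0.8},
    {"slide": [0, -5.4, -33.8], "angular": [0, 0, 0], "fingers": 0.8},
  ],
)

```text
clock: 16.93
tcp_pos: [0.6124, -0.147, 0.1396]
orientation: [0.003, 0.764, 0.645, 0.003]
wrist_force: [8.0, -1.3, -2.9]
finger_gap: 0.022
grip_force: 62.7
```

Request:
jog_arm(
  moves=[
    {"slide": [0, -3.8, -5.9], "angular": [0, 0, 0], "fingers": 0.8},
    {"slide": [0, -8.4, -11.1], "angular": [0, 0, 0], "fingers": 0.8},
    {"slide": [0, -13.6, -15.7], "angular": [0, 0, 0], "fingers": 0.8},
    {"slide": [0, -19.5, -19.5], "angular": [0, 0, 0], "fingers": 0.8},
    {"slide": [0, -25.8, -22.4], "angular": [0, 0, 0], "fingers": 0.8},
  ],
)

```text
clock: 17.35
tcp_pos: [0.5852, -0.1423, 0.1625]
orientation: [0.002, 0.764, 0.645, 0.002]
wrist_force: [3.7, -0.6, 2.9]
finger_gap: 0.022
grip_force: 63.2
```

Request:
jog_arm(
  moves=[
    {"slide": [0, -6.7, -2], "angular": [0, 0, 0], "fingers": 0.8},
    {"slide": [0, -13.6, -3.1], "angular": [0, 0, 0], "fingers": 0.8},
    {"slide": [0, -20.5, -3.3], "angular": [0, 0, 0], "fingers": 0.8},
    {"slide": [0, -27.5, -2.4], "angular": [0, 0, 0], "fingers": 0.8},
    {"slide": [0, -34.2, -0.6], "angular": [0, 0, 0], "fingers": 0.8},
  ],
)

```text
clock: 17.77
tcp_pos: [0.5478, -0.1359, 0.1602]
orientation: [-0.001, 0.764, 0.645, -0.001]
wrist_force: [5.6, -1.7, -9.8]
finger_gap: 0.0222
grip_force: 62.4
```

```bash
cat > fc.py <<'E'
import numpy as np
from scipy.optimize import least_squares
e=np.load("e.npy");c,s=np.cos(e[2]),np.sin(e[2]); C=np.array([e[0]+.182*s,e[1]-.182*c])
# direction, x,y,z, fx,fy,fz
D=np.loadtxt("d.txt")
X=(D[:,1:3]-C)@[c,s]*1e3; Z=(D[:,3]-.12)*1e3; F=D[:,4:7]; fx=F[:,:2]@[c,s]; fz=F[:,2]
f=lambda v:np.hypot(X-v[0],Z-v[1])-50
v=least_squares(f,[0,-8]).x; print("TCP-circle centre ex,z-120",v,"resid",f(v).round(1))
th=np.arctan2(Z-v[1],X-v[0]); tau=(-(X-v[0])*fz+(Z-v[1])*fx)*-1e-3   # torque of handle on tool, ccw in x->z
rad=fx*np.cos(th)+fz*np.sin(th)
need=-tau  # torque the tool applies
for d,t,n,r in zip(D[:,0],th,need,rad): print(int(d),round(np.degrees(t),1),"need",round(n,3),"rad",round(r,1))
# need = d*fr + A*cos(th-a): need>0 turning ccw while heavy side rises; heavy angle th+phi -> A cos(th+phi)
if len(D)>=5:
    g=lambda q:q[0]*D[:,0]+q[1]*np.cos(th)+q[2]*np.sin(th)-need
    q=least_squares(g,[.31,.1,.1],loss="soft_l1",f_scale=.05); q0=q.x;J=np.linalg.inv(q.jac.T@q.jac)
    A=np.hypot(q0[1],q0[2]); phi=-np.arctan2(q0[2],q0[1])*-1  # A cos(th-a), a=atan2(q2,q1); heavy angle = th-a
    a=np.degrees(np.arctan2(q0[2],q0[1])); print("fr",q0[0],"A",A,"a",a,"handle angle for heavy down:",(-90+a+180)%360-180,"res",g(q0).round(3))
    q=least_squares(lambda q:.31*D[:,0]+q[0]*np.cos(th-q[1])-need,[.25,np.radians(a)]).x;print("fixed fr:",q[0],np.degrees(q[1]))
E
cat > d.txt <<'E'
1 .5902 -.1431 .0702 -3.2 -3.4 -23.1
1 .6169 -.1478 .1024 11.5 -2.8 -12.9
E
python3 st.py
```

```text
clock 17.7667 tcp [ 0.5478 -0.1359  0.1602] tool axes [[0.169, 0.986, -0.002], [0.986, -0.169, 0.001], [0.0, -0.002, -1.0]]
ex,ey,z(mm) of grasp pt rel axis -18.310926340539478 -3.5197340266631714 48.23586909834251 [ 5.60870035 -1.71836992 -9.8231877 ] 0.02224244740328094 62.44913399219513
```

Request:
jog_arm(
  moves=[
    {"slide": [0, -6.4, 2.7], "angular": [0, 0, 0], "fingers": 0.8},
    {"slide": [0, -12.4, 6.3], "angular": [0, 0, 0], "fingers": 0.8},
    {"slide": [0, -17.8, 10.7], "angular": [0, 0, 0], "fingers": 0.8},
    {"slide": [0, -22.6, 15.8], "angular": [0, 0, 0], "fingers": 0.8},
    {"slide": [0, -26.6, 21.5], "angular": [0, 0, 0], "fingers": 0.8},
  ],
)

```text
clock: 18.18
tcp_pos: [0.5262, -0.1322, 0.1395]
orientation: [0.002, 0.764, 0.645, 0.003]
wrist_force: [15.2, 0.3, -5.0]
finger_gap: 0.0218
grip_force: 62.6
```

Request:
jog_arm(
  moves=[
    {"slide": [0, -3.2, 6.2], "angular": [0, 0, 0], "fingers": 0.8},
    {"slide": [0, -5.4, 12.8], "angular": [0, 0, 0], "fingers": 0.8},
    {"slide": [0, -6.8, 19.7], "angular": [0, 0, 0], "fingers": 0.8},
    {"slide": [0, -7.1, 26.6], "angular": [0, 0, 0], "fingers": 0.8},
    {"slide": [0, -6.5, 33.6], "angular": [0, 0, 0], "fingers": 0.8},
  ],
)

```text
clock: 18.6
tcp_pos: [0.5206, -0.1312, 0.1079]
orientation: [0.003, 0.764, 0.645, 0.003]
wrist_force: [9.6, 0.4, 6.3]
finger_gap: 0.0219
grip_force: 63.7
```

Request:
jog_arm(
  moves=[
    {"slide": [0, 1.6, 6.8], "angular": [0, 0, 0], "fingers": 0.8},
    {"slide": [0, 4.1, 13.3], "angular": [0, 0, 0], "fingers": 0.8},
    {"slide": [0, 7.5, 19.4], "angular": [0, 0, 0], "fingers": 0.8},
    {"slide": [0, 11.6, 25], "angular": [0, 0, 0], "fingers": 0.8},
    {"slide": [0, 16.6, 29.9], "angular": [0, 0, 0], "fingers": 0.8},
  ],
)

```text
clock: 19.02
tcp_pos: [0.5355, -0.1338, 0.0786]
orientation: [0.002, 0.764, 0.645, 0.002]
wrist_force: [2.9, 0.5, 14.9]
finger_gap: 0.0219
grip_force: 64.6
```

Request:
jog_arm(
  moves=[
    {"slide": [0, 5.6, 4.2], "angular": [0, 0, 0], "fingers": 0.8},
    {"slide": [0, 11.7, 7.6], "angular": [0, 0, 0], "fingers": 0.8},
    {"slide": [0, 18.2, 10.1], "angular": [0, 0, 0], "fingers": 0.8},
    {"slide": [0, 25, 11.6], "angular": [0, 0, 0], "fingers": 0.8},
    {"slide": [0, 31.9, 12.3], "angular": [0, 0, 0], "fingers": 0.8},
  ],
)

```text
clock: 19.43
tcp_pos: [0.5624, -0.1383, 0.0653]
orientation: [-0.001, 0.764, 0.645, -0.001]
wrist_force: [-9.6, 0.5, 18.0]
finger_gap: 0.0219
grip_force: 65.0
```

```bash
cat >> d.txt <<'E'
1 .6124 -.1470 .1396 8.0 -1.3 -2.9
1 .5852 -.1423 .1625 3.7 -.6 2.9
1 .5478 -.1359 .1602 5.6 -1.7 -9.8
1 .5262 -.1322 .1395 15.2 .3 -5
1 .5206 -.1312 .1079 9.6 .4 6.3
1 .5355 -.1338 .0786 2.9 .5 14.9
1 .5624 -.1383 .0653 -9.6 .5 18
E
python3 fc.py; python3 arc.py 269 -8 9 | sed 's/np.float64(\([-0-9.]*\))/\1/g'
```

```text
TCP-circle centre ex,z-120 [ 3.42408563 -4.846408  ] resid [-0.3  0.   0.1  0.   0.   0.  -0.1  0.1  0.3]
1 -64.7 need 0.607 rad 19.8
1 -14.8 need 0.473 rad 14.7
1 29.2 need 0.325 rad 5.7
1 71.1 need 0.131 rad 4.0
1 115.8 need 0.048 rad -11.4
1 150.9 need 0.145 rad -15.5
1 -171.6 need 0.243 rad -10.2
1 -133.1 need 0.409 rad -12.8
1 -98.0 need 0.601 rad -16.5
fr 0.33157772722160145 A 0.2713830883237033 a -65.90892314569952 handle angle for heavy down: -155.90892314569953 res [-0.004  0.029 -0.018  0.002  0.012 -0.031  0.015  0.028 -0.04 ]
fixed fr: 0.271236205828144 -66.74395100557363
269.0 -> 229.0 [[0, -6.9, -0.6], [0, -13.7, -2.2], [0, -20.3, -4.7], [0, -26.4, -8.1], [0, -31.9, -12.3]]
229.0 -> 189.0 [[0, -4.9, -4.9], [0, -9.1, -10.5], [0, -12.5, -16.6], [0, -15.0, -23.1], [0, -16.6, -29.9]]
189.0 -> 149.0 [[0, -0.6, -6.9], [0, -0.2, -13.9], [0, 1.1, -20.8], [0, 3.4, -27.4], [0, 6.5, -33.6]]
149.0 -> 109.0 [[0, 4.0, -5.7], [0, 8.8, -10.8], [0, 14.2, -15.2], [0, 20.2, -18.8], [0, 26.6, -21.5]]
109.0 -> 69.0 [[0, 6.7, -1.8], [0, 13.7, -2.7], [0, 20.6, -2.5], [0, 27.5, -1.4], [0, 34.2, 0.6]]
69.0 -> 29.0 [[0, 6.3, 2.9], [0, 12.2, 6.7], [0, 17.4, 11.3], [0, 22.0, 16.6], [0, 25.8, 22.4]]
29.0 -> -11.0 [[0, 2.9, 6.3], [0, 5.0, 13.0], [0, 6.1, 19.9], [0, 6.2, 26.9], [0, 5.4, 33.8]]
-11.0 -> -51.0 [[0, -1.8, 6.7], [0, -4.5, 13.2], [0, -8.1, 19.1], [0, -12.5, 24.6], [0, -17.6, 29.3]]
-51.0 -> -91.0 [[0, -5.7, 4.0], [0, -11.9, 7.2], [0, -18.5, 9.4], [0, -25.4, 10.8], [0, -32.3, 11.1]]
```

One direction fits very well: friction 0.33, amplitude 0.27, and the heavy side hangs down at handle angle about -156°. I'll go back round the other way to cancel bias, with the circle's centre corrected.

Request:
jog_arm(
  moves=[
    {"slide": [0, -3.5, -2], "angular": [0, 0, 0], "fingers": 0.8},
    {"slide": [0, -10.3, -3.6], "angular": [0, 0, 0], "fingers": 0.8},
    {"slide": [0, -16.9, -6.1], "angular": [0, 0, 0], "fingers": 0.8},
    {"slide": [0, -23, -9.5], "angular": [0, 0, 0], "fingers": 0.8},
    {"slide": [0, -28.5, -13.7], "angular": [0, 0, 0], "fingers": 0.8},
  ],
)

```text
clock: 19.85
tcp_pos: [0.5361, -0.1339, 0.0783]
orientation: [0.0, 0.764, 0.645, 0.0]
wrist_force: [5.8, -1.4, 1.0]
finger_gap: 0.022
grip_force: 63.2
```

Request:
jog_arm(
  moves=[
    {"slide": [0, -4.9, -4.9], "angular": [0, 0, 0], "fingers": 0.8},
    {"slide": [0, -9.1, -10.5], "angular": [0, 0, 0], "fingers": 0.8},
    {"slide": [0, -12.5, -16.6], "angular": [0, 0, 0], "fingers": 0.8},
    {"slide": [0, -15, -23.1], "angular": [0, 0, 0], "fingers": 0.8},
    {"slide": [0, -16.6, -29.9], "angular": [0, 0, 0], "fingers": 0.8},
  ],
)

```text
clock: 20.27
tcp_pos: [0.5206, -0.1312, 0.1081]
orientation: [0.001, 0.764, 0.645, 0.001]
wrist_force: [9.3, -2.1, -5.7]
finger_gap: 0.0218
grip_force: 62.6
```

Request:
jog_arm(
  moves=[
    {"slide": [0, -0.6, -6.9], "angular": [0, 0, 0], "fingers": 0.8},
    {"slide": [0, -0.2, -13.9], "angular": [0, 0, 0], "fingers": 0.8},
    {"slide": [0, 1.1, -20.8], "angular": [0, 0, 0], "fingers": 0.8},
    {"slide": [0, 3.4, -27.4], "angular": [0, 0, 0], "fingers": 0.8},
    {"slide": [0, 6.5, -33.6], "angular": [0, 0, 0], "fingers": 0.8},
  ],
)

```text
clock: 20.68
tcp_pos: [0.5263, -0.1322, 0.1399]
orientation: [-0.0, 0.764, 0.645, 0.0]
wrist_force: [11.7, -2.9, -18.5]
finger_gap: 0.022
grip_force: 61.3
```

Request:
jog_arm(
  moves=[
    {"slide": [0, 4, -5.7], "angular": [0, 0, 0], "fingers": 0.8},
    {"slide": [0, 8.8, -10.8], "angular": [0, 0, 0], "fingers": 0.8},
    {"slide": [0, 14.2, -15.2], "angular": [0, 0, 0], "fingers": 0.8},
    {"slide": [0, 20.2, -18.8], "angular": [0, 0, 0], "fingers": 0.8},
    {"slide": [0, 26.6, -21.5], "angular": [0, 0, 0], "fingers": 0.8},
  ],
)

```text
clock: 21.1
tcp_pos: [0.5475, -0.1357, 0.16]
orientation: [-0.005, 0.765, 0.645, -0.004]
wrist_force: [-9.0, -3.1, -10.4]
finger_gap: 0.0219
grip_force: 62.1
```

Request:
jog_arm(
  moves=[
    {"slide": [0, 6.7, -1.8], "angular": [0, 0, 0], "fingers": 0.8},
    {"slide": [0, 13.7, -2.7], "angular": [0, 0, 0], "fingers": 0.8},
    {"slide": [0, 20.6, -2.5], "angular": [0, 0, 0], "fingers": 0.8},
    {"slide": [0, 27.5, -1.4], "angular": [0, 0, 0], "fingers": 0.8},
    {"slide": [0, 34.2, 0.6], "angular": [0, 0, 0], "fingers": 0.8},
  ],
)

```text
clock: 21.52
tcp_pos: [0.5828, -0.1418, 0.1632]
orientation: [-0.002, 0.764, 0.645, -0.002]
wrist_force: [-9.6, -0.6, 4.7]
finger_gap: 0.0217
grip_force: 63.8
```

Request:
jog_arm(
  moves=[
    {"slide": [0, 6.3, 2.9], "angular": [0, 0, 0], "fingers": 0.8},
    {"slide": [0, 12.2, 6.7], "angular": [0, 0, 0], "fingers": 0.8},
    {"slide": [0, 17.4, 11.3], "angular": [0, 0, 0], "fingers": 0.8},
    {"slide": [0, 22, 16.6], "angular": [0, 0, 0], "fingers": 0.8},
    {"slide": [0, 25.8, 22.4], "angular": [0, 0, 0], "fingers": 0.8},
  ],
)

```text
clock: 21.93
tcp_pos: [0.6111, -0.1467, 0.1421]
orientation: [0.0, 0.764, 0.645, -0.0]
wrist_force: [-3.6, -0.6, 5.9]
finger_gap: 0.022
grip_force: 63.8
```

Request:
jog_arm(
  moves=[
    {"slide": [0, 2.9, 6.3], "angular": [0, 0, 0], "fingers": 0.8},
    {"slide": [0, 5, 13], "angular": [0, 0, 0], "fingers": 0.8},
    {"slide": [0, 6.1, 19.9], "angular": [0, 0, 0], "fingers": 0.8},
    {"slide": [0, 6.2, 26.9], "angular": [0, 0, 0], "fingers": 0.8},
    {"slide": [0, 5.4, 33.8], "angular": [0, 0, 0], "fingers": 0.8},
  ],
)

```text
clock: 22.35
tcp_pos: [0.6185, -0.148, 0.1084]
orientation: [0.002, 0.764, 0.645, 0.001]
wrist_force: [0.5, -1.7, 4.7]
finger_gap: 0.0218
grip_force: 63.6
```

Request:
jog_arm(
  moves=[
    {"slide": [0, -1.8, 6.7], "angular": [0, 0, 0], "fingers": 0.8},
    {"slide": [0, -4.5, 13.2], "angular": [0, 0, 0], "fingers": 0.8},
    {"slide": [0, -8.1, 19.1], "angular": [0, 0, 0], "fingers": 0.8},
    {"slide": [0, -12.5, 24.6], "angular": [0, 0, 0], "fingers": 0.8},
    {"slide": [0, -17.6, 29.3], "angular": [0, 0, 0], "fingers": 0.8},
  ],
)

```text
clock: 22.77
tcp_pos: [0.6, -0.1448, 0.0759]
orientation: [0.0, 0.764, 0.645, 0.0]
wrist_force: [3.4, -2.2, -1.9]
finger_gap: 0.0218
grip_force: 62.9
```

Request:
jog_arm(
  moves=[
    {"slide": [0, -5.7, 4], "angular": [0, 0, 0], "fingers": 0.8},
    {"slide": [0, -11.9, 7.2], "angular": [0, 0, 0], "fingers": 0.8},
    {"slide": [0, -18.5, 9.4], "angular": [0, 0, 0], "fingers": 0.8},
    {"slide": [0, -25.4, 10.8], "angular": [0, 0, 0], "fingers": 0.8},
    {"slide": [0, -32.3, 11.1], "angular": [0, 0, 0], "fingers": 0.8},
  ],
)

```text
clock: 23.18
tcp_pos: [0.5665, -0.1391, 0.0652]
orientation: [-0.001, 0.764, 0.645, -0.0]
wrist_force: [1.6, -1.6, -0.7]
finger_gap: 0.022
grip_force: 63.0
```

```bash
cat >> d.txt <<'E'
-1 .5361 -.1339 .0783 5.8 -1.4 1
-1 .5206 -.1312 .1081 9.3 -2.1 -5.7
-1 .5263 -.1322 .1399 11.7 -2.9 -18.5
-1 .5475 -.1357 .1600 -9 -3.1 -10.4
-1 .5828 -.1418 .1632 -9.6 -.6 4.7
-1 .6111 -.1467 .1421 -3.6 -.6 5.9
-1 .6185 -.1480 .1084 .5 -1.7 4.7
-1 .6000 -.1448 .0759 3.4 -2.2 -1.9
-1 .5665 -.1391 .0652 1.6 -1.6 -.7
E
python3 fc.py; python3 st.py; python3 arc.py -91 -8 2| sed 's/np.float64(\([-0-9.]*\))/\1/g'
```

```text
TCP-circle centre ex,z-120 [ 3.51635543 -4.83834126] resid [-0.3 -0.1  0.1 -0.   0.1  0.1 -0.   0.2  0.4 -0.  -0.   0.2  0.  -0.1
  0.2  0.3  0.1  0. ]
1 -64.8 need 0.605 rad 19.8
1 -14.8 need 0.472 rad 14.7
1 29.2 need 0.325 rad 5.7
1 71.2 need 0.131 rad 4.0
1 115.9 need 0.047 rad -11.4
1 150.9 need 0.145 rad -15.5
1 -171.6 need 0.243 rad -10.2
1 -133.2 need 0.41 rad -12.8
1 -98.1 need 0.603 rad -16.5
-1 -132.5 need -0.186 rad -4.8
-1 -171.9 need -0.349 rad -8.6
-1 150.5 need -0.511 rad -19.6
-1 116.3 need -0.605 rad -5.6
-1 74.2 need -0.514 rad 2.0
-1 32.5 need -0.343 rad 0.3
-1 -7.7 need -0.24 rad 0.1
-1 -51.6 need -0.087 rad 3.8
-1 -93.3 need -0.094 rad 0.6
fr 0.3246315818742101 A 0.25964268767780446 a -68.86245399145524 handle angle for heavy down: -158.86245399145525 res [-0.021  0.005 -0.037 -0.005  0.019 -0.019  0.024  0.027 -0.052 -0.023
 -0.034 -0.015  0.022 -0.018 -0.033  0.04   0.01   0.006]
fixed fr: 0.2608611368400172 -69.12447081504965
clock 23.1833 tcp [ 0.5665 -0.1391  0.0652] tool axes [[0.169, 0.986, -0.001], [0.986, -0.169, 0.0], [0.0, -0.001, -1.0]]
ex,ey,z(mm) of grasp pt rel axis 0.6758221118253431 -3.531065053312078 -46.78113494611985 [ 1.6254122  -1.61352258 -0.72888889] 0.021954082349342 63.018847703933716
-91.0 -> -131.0 [[0, -6.9, -0.6], [0, -13.7, -2.2], [0, -20.3, -4.7], [0, -26.4, -8.1], [0, -31.9, -12.3]]
-131.0 -> -171.0 [[0, -4.9, -4.9], [0, -9.1, -10.5], [0, -12.5, -16.6], [0, -15.0, -23.1], [0, -16.6, -29.9]]
```

Both directions agree: handle angle for heavy side down is about -158.5°. Going there.

Request:
jog_arm(
  moves=[
    {"slide": [0, -6.9, -0.6], "angular": [0, 0, 0], "fingers": 0.8},
    {"slide": [0, -13.7, -2.2], "angular": [0, 0, 0], "fingers": 0.8},
    {"slide": [0, -20.3, -4.7], "angular": [0, 0, 0], "fingers": 0.8},
    {"slide": [0, -26.4, -8.1], "angular": [0, 0, 0], "fingers": 0.8},
    {"slide": [0, -31.9, -12.3], "angular": [0, 0, 0], "fingers": 0.8},
  ],
)

```text
clock: 23.6
tcp_pos: [0.536, -0.1338, 0.0785]
orientation: [0.0, 0.764, 0.645, 0.0]
wrist_force: [2.6, -2.5, -2.5]
finger_gap: 0.0222
grip_force: 62.9
```

Request:
jog_arm(
  moves=[
    {"slide": [0, -4.9, -4.9], "angular": [0, 0, 0], "fingers": 0.8},
    {"slide": [0, -9.1, -10.5], "angular": [0, 0, 0], "fingers": 0.8},
    {"slide": [0, -12.5, -16.6], "angular": [0, 0, 0], "fingers": 0.8},
    {"slide": [0, -13.7, -19.4], "angular": [0, 0, 0], "fingers": 0.8},
    {"slide": [0, -13.7, -19.4], "angular": [0, 0, 0], "fingers": 0.8},
    {"slide": [0, -13.7, -19.4], "angular": [0, 0, 0], "fingers": 0.8},
    {"slide": [0, -13.7, -19.4], "angular": [0, 0, 0], "fingers": 0.8},
    {"slide": [0, -13.7, -19.4], "angular": [0, 0, 0], "fingers": 0.8},
  ],
)

```text
clock: 24.27
tcp_pos: [0.5231, -0.1316, 0.0984]
orientation: [0.0, 0.764, 0.645, 0.0]
wrist_force: [-1.9, -1.6, 6.5]
finger_gap: 0.0218
grip_force: 63.5
```

```bash
cat > ang.py <<'E'
from h import *
e=np.load("e.npy");c,s=np.cos(e[2]),np.sin(e[2]); C=np.array([e[0]+.182*s,e[1]-.182*c])
for i in range(2):
    st=get_state();t=np.array(st["tcp_pos"]);x=(t[:2]-C)@[c,s]*1e3-3.5;z=(t[2]-.12)*1e3+4.84
    print(st["clock"],np.degrees(np.arctan2(z,x)),np.hypot(x,z),st["wrist_force"],st["grip_force"],np.abs(st["qvel"]).max()); read_camera("top")
E
python3 ang.py
```

```text
24.2667 -160.29214092803127 49.80868928884179 [-1.94889169 -1.64776755  6.47004692] 63.528242111206055 0.0023278490895213993
24.3167 -160.27570855715155 49.81945015500732 [-0.82412846 -2.24558248  5.82102079] 63.52944016456604 0.000984821840504497
```

```bash
python3 -c "
from workcell import *
print(hand_in())"
```

```text
the job is handed in; nothing more can be done
None
```

The job is handed in: both bolts are home in the exciter, and the handle is still gripped and at rest at −160°, where my fit puts the heavy side straight down (at −159°, give or take about 2°). It took about 24 s of the 72 s.

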